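# Fit the test gauge to the bench air coupler

### The arm

A 6-joint arm with a two-finger parallel gripper is mounted at the origin on the work surface. World frame = base frame: x ahead of the robot, y to its left, z up, the work surface at z = 0. Lengths are in m, angles in rad, forces in N, time in s.
With the tool pointing down it reaches from about 0.325 to 0.875 m from the base axis. Payload 4.4 kg.
Tool frame: the origin (TCP) lies at the very end of the fingers, on their centre line; the grasp point (between the pads) lies 19 mm behind it; x points along the fingers, z is the direction in which the jaws open and shut, and the axes are right-handed (so a half turn about x gives the same grasp; the last joint's range is limited). The gripper opens to 85 mm and grips with 20 to 120 N. Pads are 22 mm wide; open, the fingers measure 114 mm over their backs; the gripper's body (76 mm by 85 mm) begins 54 mm behind the grasp point. The pads swing forward as they close: fully open they stand 13 mm farther back than shut.
Start: joints at [-1.282, 0.207, 1.542, -0, 1.393, -0.15], TCP at [0.245, -0.52, 0.231] pointing down, gripper open.
Joint ranges: [-2.73, 2.73], [-0.86, 2.22], [0.23, 2.46], [-1.11, 4.25], [0.08, 2.63], [-2.82, 2.82]. Speed limits (rad/s): [2.79, 2.79, 3.14, 3.14, 3.14, 3.14].

### API

Orientations are given as a rotation vector (axis times angle).
In Python, from rig import monitor, viewer, env gives the robot as it stands. The module is installed in compiled form; this text tells all that it offers.
- The arm moves only by the tool send_rows, never from a script. Its argument "rows" is a list of rows, each an object with "fingers": the opening, from 0 (shut) to 1 (fully open); "offset": the shift along the tool's x, y, z in cm, a list of three; "yaw": the turn about the tool's x in rad. In form: [{"fingers": fingers, "offset": [x, y, z], "yaw": yaw}, ...]. A call has 1 to 20 rows; each row shifts and turns the pose as measured when the row begins, along the tool's axes as they then stand; what a row does not reach is not made up. A row lasts 1/12 s, in which the tool goes at most 41.7 mm and 7.16 degrees, less where a joint would pass 70% of its speed; a pose out of reach is approached as far as the arm can. A call with a gripper value outside its range is refused whole. The fingers move at their own pace and stop on an object; "newtons" is the grip in N (left out, the last holds). Time passes only in rows, so rows that do not move let the fingers close. It gives the time, the measured TCP pose, the force and the opening at its end, in the units of the state.
- monitor.get_state(): the state, without advancing time (a new reading comes with each control period).
- viewer.camera(name): name is "scene" or "top" or "wrist"; returns the picture (480x640x3 uint8, red, green, blue); there is no depth.
- viewer.camera_params(name): a dict with "mtx" (3x3 intrinsics, pixels), "extrinsics" (4x4, takes a point from world to camera coordinates). Camera axes: x right, y up, looking along -z (the intrinsics and any distortion apply to the point x, -y, -z); pixel columns grow to the right and rows downward; lengths in m; the calibration is good to about 2 mm. A picture is of the moment at which its call begins: read the wrist's pose just before it. camera_params takes no time and is no camera call; for the wrist camera it gives the pose at the moment of the call.
- env.finish_job(): hands the job in, once; it reports no verdict.
Trained networks look in the newest picture that a camera, given by its name, has taken for a name from the list of things; names that differ only in an ending like _2 or _b are one class to them, and where a whole thing is asked for, a point or a joint stands for the part that bears it (a point fixed in the world has none). Each returns a list of dicts, best first, with "p" (0 to 1); they miss things now and then, are a little off and sometimes report something else, mostly with a low value. They report only what shows in the picture. A call takes as long as a camera call.
- viewer.regions_of(thing, camera): "mask" (480x640 bool, what is visible of it) and "at" ([column, row] in pixels, amid what is visible of it).
The state is a dict: "t": time; "qpos": joint angles; "qd": joint speeds; "effort": joint torques, N m; "ee_pos": TCP position; "eef_rot": TCP orientation; "ft_force": force on the tool from outside, world axes, zero at the start; "wrist_torque": the same for the moment, N m; "grip_width": opening from 0.0 (shut) to 1.0 (fully open).
Only numpy, scipy, OpenCV 4.12 (cv2) and the standard library are available. Lean on these libraries where they do the work, as an engineer would, in place of code of your own. Each camera call takes 0.05 s, during which the arm holds its last target.

### The job

Check the air supply of the phone-repair bench: push the coupler's sleeve back (down) so that it lets go of the blanking plug, and put the blanking plug in the clear tray. Push the pressure gauge from the wooden block into the coupler until it is fully home and the sleeve has sprung forward over it, and only then open the air valve fully with its lever. Leave the blow nozzle in its block and everything else where it lies.

Things in the scene. Friction and masses are not known exactly. Their poses are not given: they have to be found in the camera images.
- sleeve (a joint): Coupler sleeve, m: 0 = sprung forward (up, the start), 0.010 = pushed right back (down); spring 4 N up at 0, 8 N at 0.010. Pushed down 8 mm or more it lets go of the plug inside, an ejector spring lifts that plug about 10 mm and the sleeve then stays back (about 0.007) by itself. It springs up by itself when the next plug is pushed fully home. While up, no plug goes in or out.
- sleeve_top (a point): Centre of the top face of the sleeve's flange, the face to press on: a flat steel ring from 27 to 46 mm in diameter, 6 mm thick; below it the knurled sleeve is 36 mm wide. It is 100 mm above the bench with the sleeve up, 90 mm with it pushed right back. z up along the coupler's axis.
- mouth (a point): Centre of the coupler's fixed upright mouth, a 25 mm steel tube 98 mm above the bench, bore 17.5 mm with a lead-in cone of 21.5 mm; with the sleeve back it stands 5 mm proud of it. y points along the bolted-down air outlet (base block 80 x 125 mm) to the valve, whose axis is 130 mm away; x points across it, away from the worker.
- seat (a point): Point on the coupler's axis, 22 mm below the mouth, where the tip of a plug's nose stands when pushed fully home against its hex shoulder (locked, it may stand up to 2 mm higher). Pushing a plug home takes 10 to 20 N against the ejector; 30 N is harmless.
- blank_grip (a point): Centre of the knurled head of the blanking plug, loose, steel, 70 g: head 20 mm in diameter and 20 mm tall, under it a hex 24 mm wide and 6 mm tall, then the plug nose, 16 mm in diameter, its tip 38 mm below this point. At the start it is locked upright in the coupler, the top of its head 24 to 27 mm above the sleeve's top. z up along its axis.
- gauge_grip (a point): Centre of the pressure gauge's case, loose, 180 g: a round case 54 mm in diameter standing on edge, 24 mm thick along this frame's x (white dial on the -x face; grip it across x), on a stem with a plug pointing down. Its hex shoulder is 45 mm and nose tip 67 mm below this point. At the start it stands upright in one hole of the block, this point 90 mm above the bench.
- gauge_nose (a point): Tip of the gauge's plug nose, on its axis; the nose is 16 mm in diameter with a small taper, 22 mm long up to the underside of the hex shoulder (24 mm wide). z up along the stem.
- nozzle_mid (a point): Middle of the blow nozzle, loose, slim and straight with a tapered brass tip, 24 mm wide, 92 mm long, on the same kind of plug. It stands in the block's other hole, its top 115 mm above the bench, and stays there.
- rack: Wooden holder block, fixed, 70 (x) x 170 (y) x 45 mm high, origin under its centre. Two holes, 30 mm deep, at y = -45 and +45 mm hold the gauge and the nozzle, either way round. Two rows of screwdriver bits, look only, stand 16 mm up beside them.
- tray_in (a point): Centre of the inner floor of the clear open plastic tray, fixed; inside 89 (x) x 109 (y) mm, its rim 21 mm above this point.
- valve (a joint): Ball-valve lever, rad: 0 = shut, across the pipe, pointing to the worker (-x of the mouth's frame); it starts at 0 to 0.2. It opens clockwise seen from above, swinging to +y of the mouth's frame, up to a stop at 1.571 (along the pipe, pointing away from the coupler). It takes about 2 N at the grip and stays where it is left.
- lever_grip (a point): Centre of the black grip of the valve lever, 75 mm from the lever's axis, 71 mm above the bench: 58 mm long, 16 mm wide, 12 mm tall, with 25 mm free beneath it all along its swing. x points along the lever to its axis.
- valve_axis (a point): Point on the vertical axis of the valve lever, 74 mm above the bench; axes as those of the mouth.
- phone: Opened phone lying on the bench, 74 x 150 x 10 mm, origin under its centre. Bystander.
- screen: Phone screen lying flat, 70 x 146 x 4 mm. Bystander.
- driver_steel: Small screwdriver with a bare metal handle, 160 mm long, 15 mm thick, lying. Bystander.
- driver_red: Small screwdriver with a red handle, 160 mm long, 15 mm thick, lying. Bystander.
- dish: Round steel magnetic screw dish, stuck to the bench, 68 mm wide, 18 mm tall. Bystander.
- bottle: White plastic cleaner bottle, 48 mm wide, 110 mm tall, standing. Bystander.

How it is judged:
By the outcome, as a careful person would: the job done as asked, in the order asked, and still so for the second after the job is handed in, with the robot touching nothing.
It also fails if it takes over 72 s, if anything falls off the work surface, if the arm or the gripper's body presses on something with over 40 N, if the wrist force passes 120 N, or if a joint passes its speed limit or range.

## Working session

There is one attempt and no reset: what is moved stays moved. The work goes in short steps, Python scripts to look and compute and a tool call to move; the robot and the scene stay as the last step left them, time stands still between calls to the robot, and variables do not carry over. Pictures are saved under pics/ and viewed, and the job is handed in when it is done.

Besides the shell and the picture viewer there is one more tool, called as name(argument=value, ...), one argument or row to a line, values as JSON. send_rows: Moves the arm, as the interface text tells. Its arguments: {"type":"object","properties":{"rows":{"type":"array","items":{"type":"object","properties":{"fingers":{"type":"number"},"offset":{"type":"array","items":{"type":"number"}},"yaw":{"type":"number"}}}},"newtons":{"type":"number"}},"required":["rows"]}

```bash
mkdir -p pics; cat > h.py <<'E'
from rig import monitor, viewer, env
import numpy as np, cv2
from scipy.spatial.transform import Rotation as R
def shot(name,fn):
    P=viewer.camera_params(name); im=viewer.camera(name)
    cv2.imwrite('pics/'+fn,cv2.cvtColor(im,cv2.COLOR_RGB2BGR)); return im,P
def proj(P,X):
    X=np.atleast_2d(X); E=np.array(P['extrinsics']); c=X@E[:3,:3].T+E[:3,3]
    v=np.c_[c[:,0],-c[:,1],-c[:,2]]@np.array(P['mtx']).T
    return v[:,:2]/v[:,2:]
def ray(P,uv):
    E=np.array(P['extrinsics']); d=np.linalg.inv(np.array(P['mtx']))@np.array([uv[0],uv[1],1.])
    d=np.array([d[0],-d[1],-d[2]]); o=-E[:3,:3].T@E[:3,3]; return o,E[:3,:3].T@d
def atz(P,uv,z):
    o,d=ray(P,uv); return o+d*(z-o[2])/d[2]
def tri(L):
    A=np.zeros((3,3));b=np.zeros(3)
    for P,uv in L:
        o,d=ray(P,uv); d=d/np.linalg.norm(d); M=np.eye(3)-np.outer(d,d); A+=M;b+=M@o
    X=np.linalg.solve(A,b); return X,[np.round(proj(P,X)[0]-uv,1) for P,uv in L]
def st():
    s=monitor.get_state(); print('t',round(s['t'],2),'pos',np.round(s['ee_pos'],4),'f',np.round(s['ft_force'],1),'g',round(s['grip_width'],3))
    M=R.from_rotvec(s['eef_rot']).as_matrix(); print(np.round(M,3).tolist()); return s,M
E
python3 - <<'E'
from h import *
s,M=st()
for c in ['scene','top','wrist']:
    im,P=shot(c,c+'0.png'); print(c,P.keys() if c=='scene' else '',np.round(P['mtx'],1).tolist(),np.round(P['extrinsics'],3).tolist())
    if c!='wrist':
        for t in ['sleeve','blank_grip','gauge_grip','nozzle_mid','rack','tray_in','lever_grip','phone','bottle','dish']:
            r=viewer.regions_of(t,c); print(t,[(round(x['p'],2),np.round(x['at'],1).tolist(),int(x['mask'].sum())) for x in r[:3]])
E
```

```text
t 0.0 pos [ 0.2446 -0.5195  0.2301] f [-0.2 -0.2 -0.6] g 0.998
[[-0.001, 0.905, 0.426], [0.002, 0.426, -0.905], [-1.0, 0.0, -0.002]]
scene dict_keys(['mtx', 'extrinsics']) [[445.7, 0.0, 317.3], [0.0, 445.7, 245.6], [0.0, 0.0, 1.0]] [[-0.803, 0.596, -0.002, 0.448], [-0.341, -0.457, 0.822, 0.114], [0.489, 0.66, 0.57, -1.271], [0.0, 0.0, 0.0, 1.0]]
sleeve [(0.49, [258.0, 206.4], 281)]
blank_grip [(0.46, [253.1, 195.8], 109)]
gauge_grip [(0.93, [414.8, 309.6], 904), (0.6, [283.9, 332.7], 787), (0.17, [268.2, 234.0], 2168)]
nozzle_mid [(0.7, [451.6, 345.3], 363), (0.59, [414.6, 303.8], 899)]
rack [(0.64, [432.5, 354.0], 4227), (0.57, [228.7, 297.0], 1448)]
tray_in [(0.74, [281.7, 197.7], 810), (0.61, [266.8, 236.2], 2103)]
lever_grip [(0.77, [294.5, 230.5], 298)]
phone [(0.79, [371.0, 253.4], 1236), (0.56, [342.2, 213.9], 171), (0.26, [431.6, 354.3], 4110)]
bottle [(0.68, [186.2, 213.9], 726), (0.49, [253.9, 194.8], 93)]
dish [(0.86, [286.1, 333.0], 759), (0.54, [282.7, 197.0], 847)]
top  [[570.7, 0.0, 329.7], [0.0, 570.7, 236.3], [0.0, 0.0, 1.0]] [[0.047, -0.999, -0.002, -0.023], [0.979, 0.046, 0.201, -0.588], [-0.201, -0.011, 0.98, -1.15], [0.0, 0.0, 0.0, 1.0]]
sleeve [(0.61, [442.5, 253.2], 269)]
blank_grip [(0.59, [500.0, 322.0], 2519)]
gauge_grip [(0.9, [206.3, 255.4], 458)]
nozzle_mid [(0.51, [170.4, 254.1], 143)]
rack [(0.88, [186.8, 263.0], 2274), (0.41, [207.9, 256.1], 397)]
tray_in [(0.73, [499.0, 321.7], 2601)]
lever_grip [(0.79, [377.0, 255.3], 431)]
phone [(0.98, [332.2, 333.2], 2376)]
bottle [(0.78, [501.9, 195.9], 652)]
dish [(0.97, [288.5, 182.2], 665)]
wrist  [[404.0, 0.0, 321.0], [0.0, 404.0, 237.8], [0.0, 0.0, 1.0]] [[0.426, -0.905, 0.001, -0.576], [0.859, 0.404, -0.315, 0.04], [0.284, 0.135, 0.949, -0.38], [0.0, 0.0, 0.0, 1.0]]
```

View pics/scene0.png

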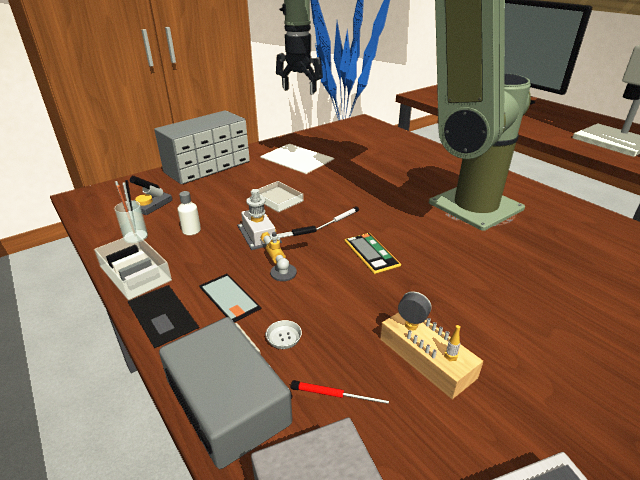

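View pics/top0.png

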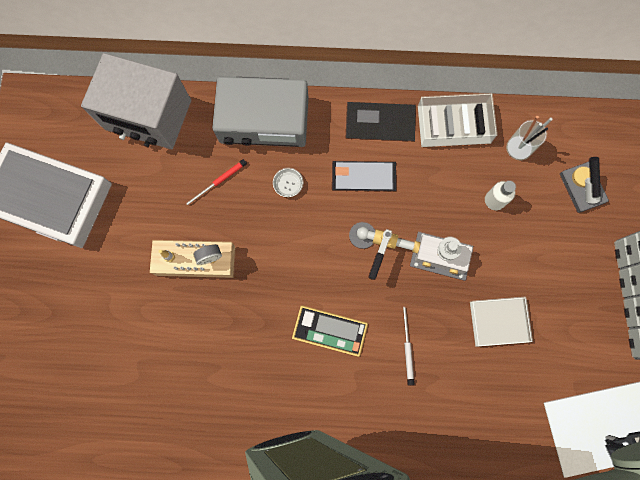

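View pics/wrist0.png

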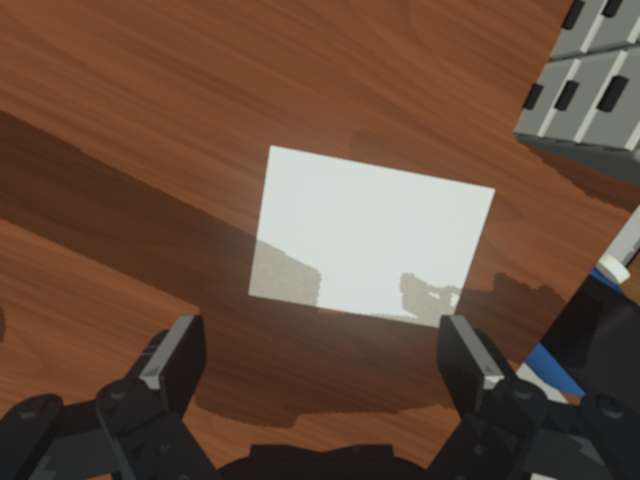

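The coupler shows at top (450,245), the lever grip at (377,265), the tray at (501,322), the gauge at (207,255) and the nozzle at (168,255). Next I'll enlarge crops of these areas.

```bash
python3 - <<'E'
import cv2
a=cv2.imread('pics/top0.png');b=cv2.imread('pics/scene0.png')
cv2.imwrite('pics/c1.png',cv2.resize(a[215:295,340:490],(750,400),interpolation=cv2.INTER_CUBIC))
cv2.imwrite('pics/c2.png',cv2.resize(b[180:290,230:360],(780,660)[:2],interpolation=cv2.INTER_CUBIC)[:600])
cv2.imwrite('pics/c3.png',cv2.resize(a[230:290,140:250],(770,420),interpolation=cv2.INTER_CUBIC))
cv2.imwrite('pics/c4.png',cv2.resize(b[280:400,370:490],(600,600),interpolation=cv2.INTER_CUBIC))
E
```

```text
(no output)
```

View pics/c1.png

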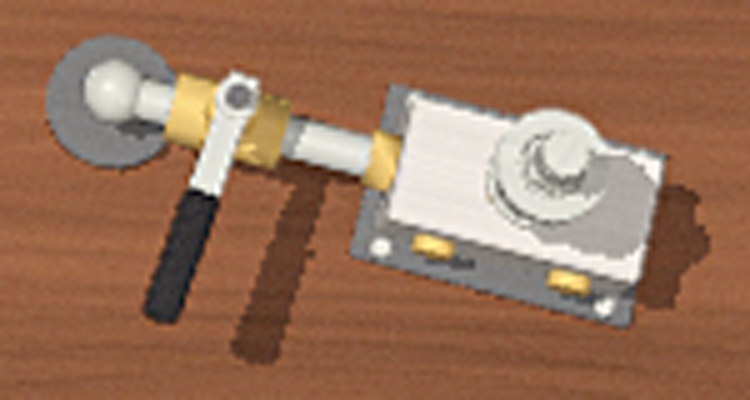

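View pics/c2.png

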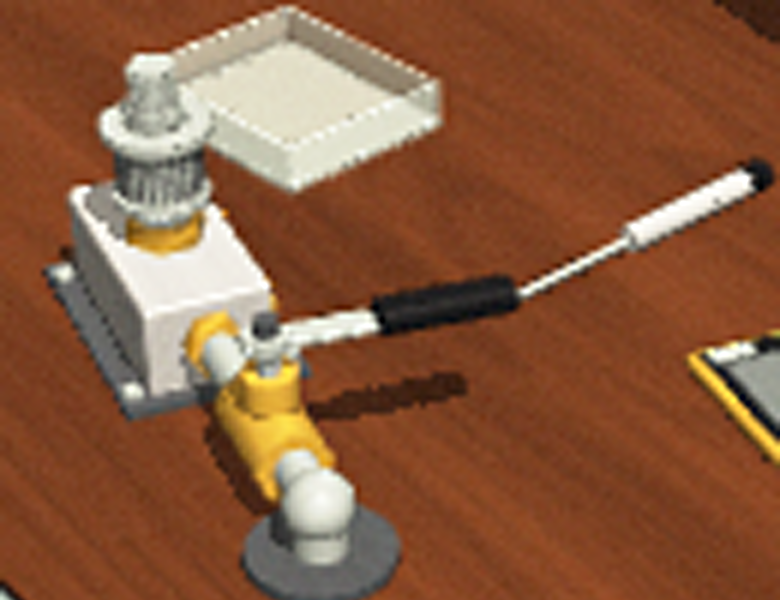

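View pics/c3.png

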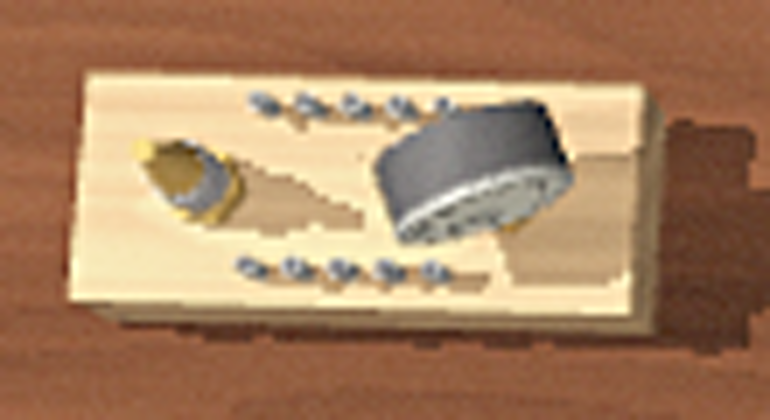

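View pics/c4.png

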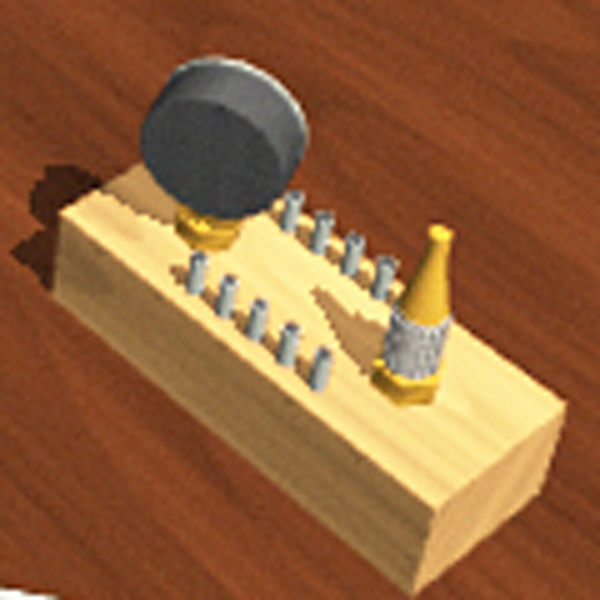

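```bash
python3 - <<'E'
from h import *
T=viewer.camera_params('top');S=viewer.camera_params('scene')
c1=lambda x,y:(340+x/5,215+y/5); c2=lambda x,y:(230+x/6,180+y/6);c3=lambda x,y:(140+x/7,230+y/7);c4=lambda x,y:(370+x/5,280+y/5)
f=lambda n,a,b:print(n,*[np.round(q,4) if i==0 else q for i,q in enumerate(tri([(T,a),(S,b)]))])
f('plugtop',c1(568,150),c2(152,64)); f('flange',c1(549,160),c2(157,124))
f('axis',c1(237,95),c2(264,320)); f('grip',c1(181,257),c2(447,303))
f('nozzletip',c3(146,147),c4(439,232))
f('tray',(501,322),(280,196))
print('gauge',atz(T,c3(475,168),.1), 'flange z.1',atz(T,c1(549,160),.1),'plug',atz(T,c1(568,150),.125))
print('tray corners',[np.round(atz(T,p,.021)[:2],3) for p in [(471,301),(528,297),(533,342),(475,347)]])
print('rack',[np.round(atz(T,c3(*p),.045)[:2],3) for p in [(85,72),(643,86),(630,315),(70,300)]])
E
```

```text
plugtop [ 0.5672 -0.2426  0.1245] [array([-0.7,  0.8]), array([-0.9, -0.2])]
flange [ 0.5682 -0.2406  0.0979] [array([-0.6,  0.7]), array([-0.7, -0.2])]
axis [ 0.5948 -0.1153  0.0777] [array([-0.2,  0.2]), array([-0.2, -0. ])]
grip [ 0.526  -0.0941  0.0699] [array([-0.4,  0.4]), array([-0.5, -0.1])]
nozzletip [0.5306 0.3434 0.1133] [array([-0.5,  0.3]), array([-0.7, -0.1])]
tray [ 0.4253 -0.3671  0.0104] [array([-1.3,  1.4]), array([-1.4, -0.3])]
gauge [0.53172679 0.25038862 0.1       ] flange z.1 [ 0.56929854 -0.24136563  0.1       ] plug [ 0.56883014 -0.24383637  0.125     ]
tray corners [array([ 0.469, -0.303]), array([ 0.484, -0.425]), array([ 0.389, -0.434]), array([ 0.373, -0.311])]
rack [array([0.565, 0.385]), array([0.568, 0.214]), array([0.498, 0.212]), array([0.495, 0.382])]
```

send_rows(
  rows=[
    {"fingers":1,"offset":[0,3.9,-1.1],"yaw":0},
    {"fingers":1,"offset":[0,3.9,-1.1],"yaw":0},
    {"fingers":0.6,"offset":[0,3.9,-1.1],"yaw":0},
    {"fingers":0.5,"offset":[0,3.9,-1.1],"yaw":0},
    {"fingers":0.4,"offset":[0,3.9,-1.1],"yaw":0},
    {"fingers":0.4,"offset":[0,3.9,-1.1],"yaw":0},
    {"fingers":0.4,"offset":[0,3.9,-1.1],"yaw":0},
    {"fingers":0.4,"offset":[0,3.9,-1.1],"yaw":0},
    {"fingers":0.4,"offset":[0,2,-1],"yaw":0},
    {"fingers":0.4,"offset":[0,0,0],"yaw":0},
  ],
)

```text
t: 1.98
ee_pos: [0.5126, -0.2861, 0.2312]
eef_rot: [0.885, 1.378, -0.888]
ft_force: [-1.1, 0.0, 0.4]
grip_width: 0.4
```

```bash
python3 - <<'E'
from h import *
import pickle
s,M=st(); im,P=shot('wrist','w1.png'); pickle.dump(P,open('w1.pkl','wb'))
print(proj(P,[[.568,-.242,.125],[.568,-.242,.1],[.526,-.094,.071],[.595,-.115,.085],[.43,-.367,.0]]).round(0))
E
```

```text
t 1.98 pos [ 0.5126 -0.2861  0.2312] f [-1.1  0.   0.4] g 0.4
[[0.003, 0.909, 0.417], [-0.004, 0.417, -0.909], [-1.0, 0.001, 0.005]]
[[290. 126.]
 [293. 124.]
 [ 77.  87.]
 [125.  -5.]
 [357. 299.]]
```

View pics/w1.png

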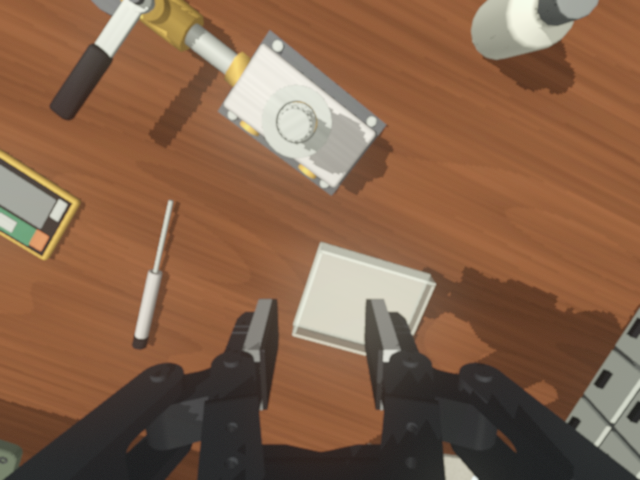

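The wrist view shows the plug head at about (297,124), with the flange round it, and the tray at (365,298).

```bash
python3 - <<'E'
import cv2
a=cv2.imread('pics/w1.png')
cv2.imwrite('pics/c5.png',cv2.resize(a[60:200,210:390],(792,616),interpolation=cv2.INTER_CUBIC)[:600])
E
```

```text
(no output)
```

View pics/c5.png

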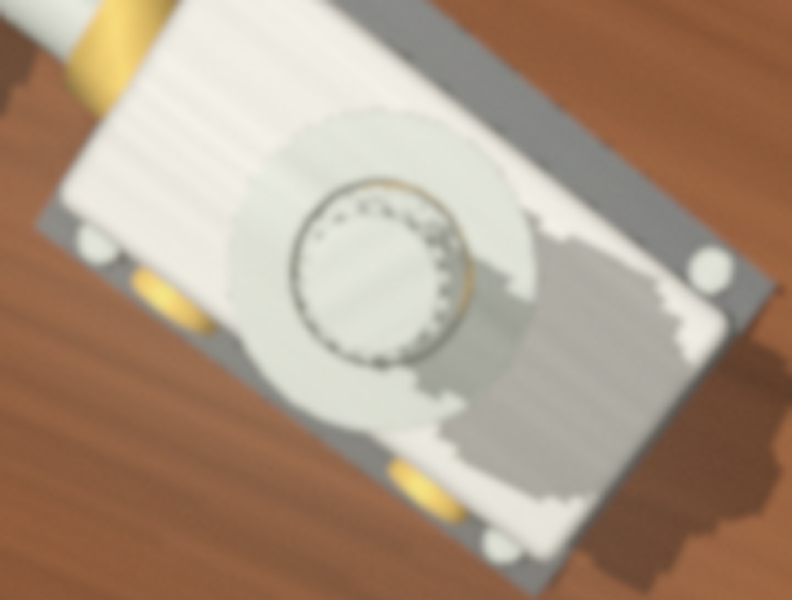

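send_rows(
  rows=[
    {"fingers":0.4,"offset":[0,3.5,-1.5],"yaw":0},
    {"fingers":0.4,"offset":[0,3.2,-0.8],"yaw":0},
    {"fingers":0.4,"offset":[0,0,0],"yaw":0},
  ],
)

```text
t: 2.28
ee_pos: [0.5623, -0.2414, 0.231]
eef_rot: [0.886, 1.375, -0.897]
ft_force: [-0.2, -0.5, -0.8]
grip_width: 0.402
```

```bash
python3 - <<'E'
from h import *
import pickle
s,M=st(); im,P=shot('wrist','w2.png'); pickle.dump(P,open('w2.pkl','wb'))
q=proj(P,[[.568,-.242,.125],[.568,-.242,.1]]); print(q.round(0))
u,v=q[0].astype(int); print(u-90,v-70)
cv2.imwrite('pics/c6.png',cv2.resize(cv2.cvtColor(im,4)[v-70:v+70,u-90:u+90],(792,616),interpolation=cv2.INTER_CUBIC)[:600])
E
```

```text
t 2.28 pos [ 0.5623 -0.2414  0.231 ] f [-0.2 -0.5 -0.8] g 0.402
[[0.001, 0.912, 0.411], [-0.008, 0.411, -0.912], [-1.0, -0.003, 0.008]]
[[323. 228.]
 [322. 218.]]
232 158
```

View pics/c6.png

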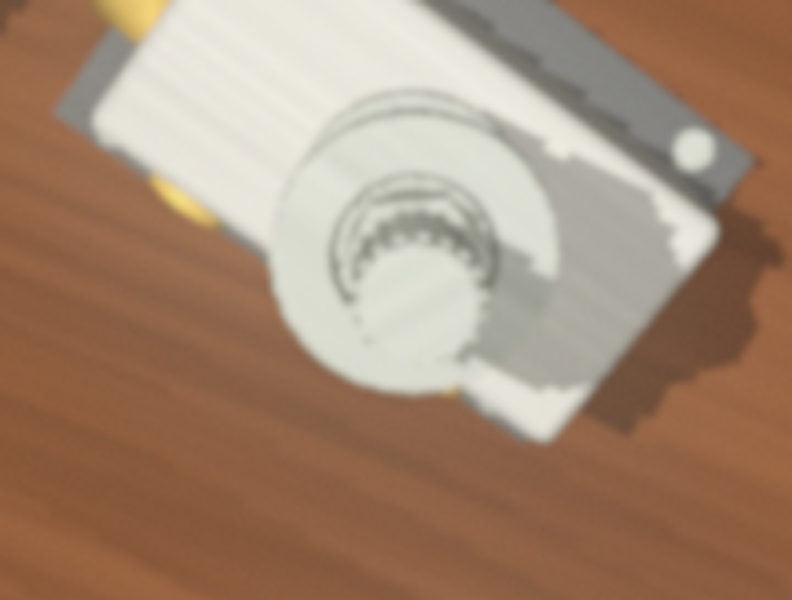

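```bash
python3 - <<'E'
from h import *
import pickle
a=pickle.load(open('w1.pkl','rb'));b=pickle.load(open('w2.pkl','rb'))
T=viewer.camera_params('top');S=viewer.camera_params('scene')
for n,p,q,z in [('flange',(296.8,121.1),(325.75,215.2),.1),('head',(294.5,124.3),(327.5,226.6),.1255)]:
    print(n,tri([(a,p),(b,q)]),atz(a,p,z),atz(b,q,z))
E=np.array(b['extrinsics']);print('cam tilt of wrist vs tool ok')
E
```

```text
flange (array([ 0.57068562, -0.2436124 ,  0.09948134]), [array([-0.3,  0.1]), array([ 0.3, -0.1])]) [ 0.57085314 -0.24378552  0.1       ] [ 0.57066956 -0.24338933  0.1       ]
head (array([ 0.57011334, -0.2441656 ,  0.12490762]), [array([ 0.3, -0.1]), array([-0.2,  0.1])]) [ 0.57004522 -0.24406704  0.1255    ] [ 0.57037997 -0.24419411  0.1255    ]
cam tilt of wrist vs tool ok
```

send_rows(
  rows=[
    {"fingers":0.38,"offset":[0,0.66,0.56],"yaw":0},
    {"fingers":0.38,"offset":[3.5,0,0],"yaw":0},
    {"fingers":0.38,"offset":[3.5,0,0],"yaw":0},
    {"fingers":0.38,"offset":[3.5,0,0],"yaw":0},
    {"fingers":0.38,"offset":[1,0,0],"yaw":0},
  ],
)

```text
t: 2.75
ee_pos: [0.5722, -0.2585, 0.1229]
eef_rot: [0.887, 1.354, -0.905]
ft_force: [-10.0, 10.8, 39.7]
grip_width: 0.378
```

```bash
python3 - <<'E'
from h import *
s,M=st(); d=np.array([.5706,-.2438,.1])-s['ee_pos']; print('tool delta cm',(M.T@d*100).round(2)); shot('wrist','w3.png'); shot('scene','s3.png')
E
```

```text
t 2.75 pos [ 0.5722 -0.2585  0.1229] f [-10.   10.8  39.7] g 0.378
[[0.013, 0.915, 0.402], [-0.021, 0.402, -0.915], [-1.0, 0.004, 0.025]]
tool delta cm [ 2.26  0.43 -1.46]
```

View pics/w3.png

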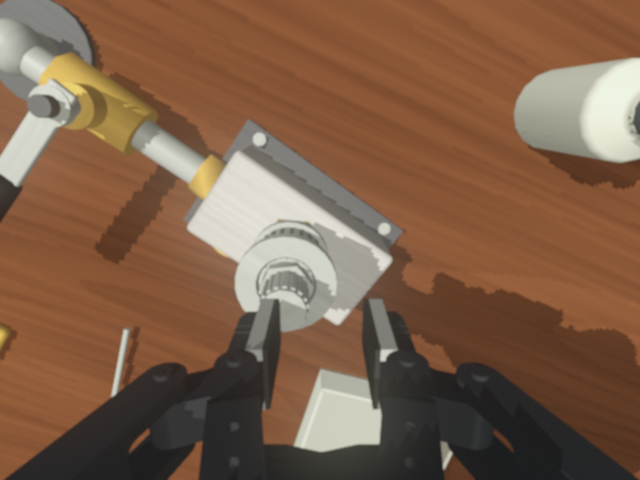

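The left finger is standing on the plug's head: the tool has drifted about 1.5 cm sideways. I'll back off straight up and check.

send_rows(
  rows=[
    {"fingers":0.38,"offset":[-2,0,0],"yaw":0},
    {"fingers":0.38,"offset":[0,0,0],"yaw":0},
  ],
)

```text
t: 3.02
ee_pos: [0.5724, -0.2629, 0.1468]
eef_rot: [0.888, 1.347, -0.908]
ft_force: [0.9, -0.7, 0.6]
grip_width: 0.384
```

```bash
python3 - <<'E'
from h import *
s,M=st(); d=np.array([.5706,-.2438,.14])-s['ee_pos']; print('tool delta cm',(M.T@d*100).round(2)); im,P=shot('wrist','w4.png');print(proj(P,[[.5706,-.2438,.125],[.5706,-.2438,.1]]))
E
```

```text
t 3.02 pos [ 0.5724 -0.2629  0.1468] f [ 0.9 -0.7  0.6] g 0.384
[[0.016, 0.917, 0.399], [-0.026, 0.399, -0.917], [-1.0, 0.005, 0.03]]
tool delta cm [ 0.63  0.59 -1.85]
[[276.58313642 282.76516648]
 [280.24084657 262.06235259]]
```

View pics/w4.png

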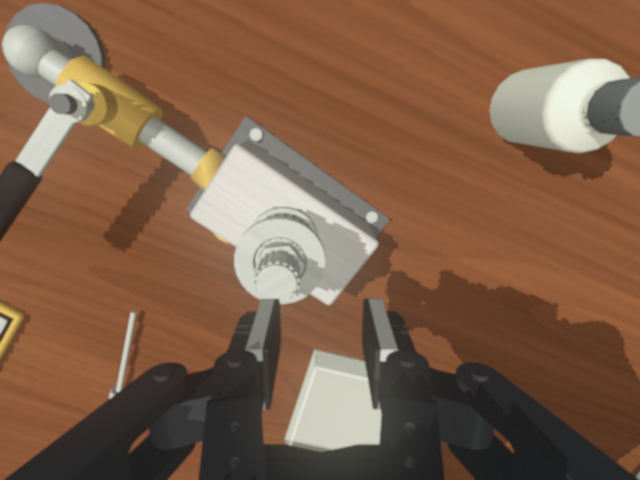

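send_rows(
  rows=[
    {"fingers":0.4,"offset":[0,0.6,-1.8],"yaw":0},
  ],
)

```text
t: 3.15
ee_pos: [0.5689, -0.2471, 0.1442]
eef_rot: [0.89, 1.348, -0.914]
ft_force: [0.3, 0.9, 0.6]
grip_width: 0.4
```

send_rows(
  rows=[
    {"fingers":0.4,"offset":[0,0,0],"yaw":0},
  ],
)

```text
t: 3.23
ee_pos: [0.568, -0.2449, 0.1436]
eef_rot: [0.892, 1.35, -0.913]
ft_force: [-0.2, 1.0, 0.3]
grip_width: 0.402
```

send_rows(
  rows=[
    {"fingers":0.4,"offset":[-0.5,0,0],"yaw":0},
  ],
)

```text
t: 3.32
ee_pos: [0.5665, -0.2443, 0.1472]
eef_rot: [0.891, 1.354, -0.914]
ft_force: [0.5, 0.0, -0.1]
grip_width: 0.399
```

```bash
python3 - <<'E'
from h import *
s,M=st(); d=np.array([.5706,-.2438,.14])-s['ee_pos']; print('tool delta cm',(M.T@d*100).round(2),s['qpos'],s['qd'])
E
```

```text
t 3.32 pos [ 0.5665 -0.2443  0.1472] f [ 0.5  0.  -0.1] g 0.399
[[0.009, 0.919, 0.395], [-0.023, 0.395, -0.919], [-1.0, -0.0, 0.024]]
tool delta cm [0.72 0.4  0.09] [-0.53986123  0.35969044  1.52880163 -0.01538489  1.23353259  0.63017643] [ 0.02033356 -0.08711025 -0.02288429  0.02460387  0.1403447   0.00883877]
```

send_rows(
  rows=[
    {"fingers":0.4,"offset":[0.5,0.45,0.1],"yaw":0},
    {"fingers":0.4,"offset":[0.5,0,0],"yaw":0},
  ],
)

```text
t: 3.48
ee_pos: [0.5722, -0.2442, 0.1388]
eef_rot: [0.891, 1.35, -0.913]
ft_force: [-0.6, -0.2, -0.6]
grip_width: 0.4
```

```bash
cat > d.py <<'E'
from h import *
import sys
s,M=st(); d=np.array([.5706,-.2438,float(sys.argv[1])])-s['ee_pos']; print('tool delta cm',(M.T@d*100).round(2))
E
python3 d.py .1; python3 -c "
from h import *
shot('wrist','w5.png')"
```

```text
t 3.48 pos [ 0.5722 -0.2442  0.1388] f [-0.6 -0.2 -0.6] g 0.4
[[0.012, 0.919, 0.394], [-0.024, 0.395, -0.918], [-1.0, 0.002, 0.027]]
tool delta cm [ 3.87 -0.14 -0.21]
```

View pics/w5.png

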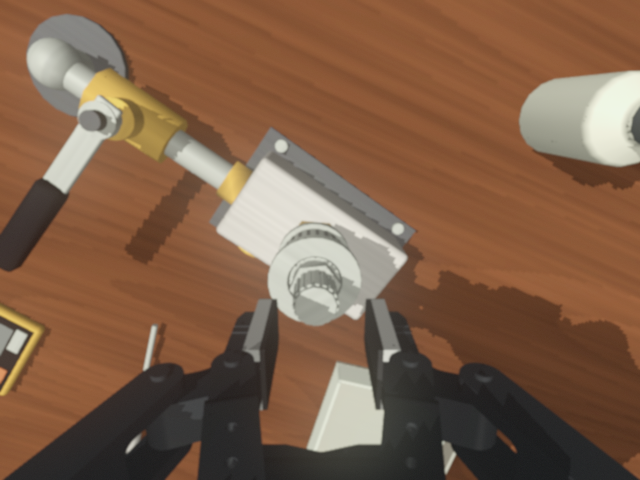

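The plug head at (316,305) is now between the fingers, whose middle is at about column 321.

send_rows(
  rows=[
    {"fingers":0.4,"offset":[1.0,-0.1,-0.1],"yaw":0},
  ],
)

```text
t: 3.62
ee_pos: [0.5717, -0.2446, 0.1288]
eef_rot: [0.89, 1.348, -0.913]
ft_force: [0.4, 0.2, 0.6]
grip_width: 0.398
```

send_rows(
  rows=[
    {"fingers":0.4,"offset":[1.0,-0.05,-0.05],"yaw":0},
  ],
)

```text
t: 3.7
ee_pos: [0.5709, -0.2445, 0.1175]
eef_rot: [0.89, 1.349, -0.913]
ft_force: [0.2, -0.8, -0.3]
grip_width: 0.406
```

```bash
python3 d.py .1
```

```text
t 3.7 pos [ 0.5709 -0.2445  0.1175] f [ 0.2 -0.8 -0.3] g 0.406
[[0.013, 0.919, 0.395], [-0.025, 0.395, -0.918], [-1.0, 0.002, 0.029]]
tool delta cm [ 1.75 -0.01 -0.12]
```

send_rows(
  rows=[
    {"fingers":0.38,"offset":[1.0,0,-0.1],"yaw":0},
    {"fingers":0.38,"offset":[0.7,0,0],"yaw":0},
  ],
)

```text
t: 3.87
ee_pos: [0.5697, -0.2435, 0.0971]
eef_rot: [0.891, 1.351, -0.914]
ft_force: [-0.9, 1.1, 5.3]
grip_width: 0.379
```

```bash
python3 d.py .092; python3 -c "
from h import *
shot('scene','s5.png')
im=cv2.imread('pics/s5.png');cv2.imwrite('pics/c7.png',cv2.resize(im[150:260,190:330],(700,550),interpolation=cv2.INTER_CUBIC))"
```

```text
t 3.87 pos [ 0.5697 -0.2435  0.0971] f [-0.9  1.1  5.3] g 0.379
[[0.011, 0.919, 0.395], [-0.024, 0.395, -0.919], [-1.0, 0.001, 0.026]]
tool delta cm [0.51 0.07 0.06]
```

View pics/c7.png

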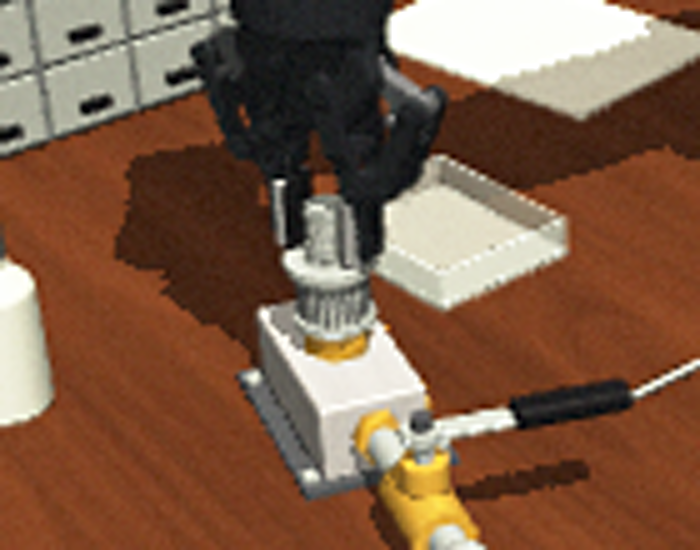

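The fingertips are on both sides of the flange, and the 5.3 N matches the spring pressed about 3 mm. I'll keep pressing.

send_rows(
  rows=[
    {"fingers":0.38,"offset":[0.5,0.05,0.05],"yaw":0},
    {"fingers":0.38,"offset":[0.3,0,0],"yaw":0},
  ],
)

```text
t: 4.08
ee_pos: [0.5703, -0.2438, 0.0896]
eef_rot: [0.891, 1.354, -0.914]
ft_force: [-7.8, 4.6, 21.9]
grip_width: 0.382
```

```bash
python3 d.py .09
```

```text
t 4.08 pos [ 0.5703 -0.2438  0.0896] f [-7.8  4.6 21.9] g 0.382
[[0.009, 0.919, 0.395], [-0.023, 0.395, -0.919], [-1.0, -0.001, 0.024]]
tool delta cm [-0.04  0.03  0.01]
```

send_rows(
  rows=[
    {"fingers":0.4,"offset":[-0.8,0,0],"yaw":0},
    {"fingers":0.4,"offset":[-0.6,0,0],"yaw":0},
  ],
)

```text
t: 4.25
ee_pos: [0.5706, -0.2444, 0.104]
eef_rot: [0.89, 1.353, -0.915]
ft_force: [0.4, 0.7, -0.5]
grip_width: 0.399
```

```bash
python3 d.py .105; python3 -c "
from h import *
shot('scene','s6.png')
im=cv2.imread('pics/s6.png');cv2.imwrite('pics/c8.png',cv2.resize(im[170:240,220:310],(720,560),interpolation=cv2.INTER_CUBIC))"
```

```text
t 4.25 pos [ 0.5706 -0.2444  0.104 ] f [ 0.4  0.7 -0.5] g 0.399
[[0.01, 0.919, 0.395], [-0.024, 0.395, -0.919], [-1.0, -0.001, 0.026]]
tool delta cm [-0.1   0.02 -0.05]
```

View pics/c8.png

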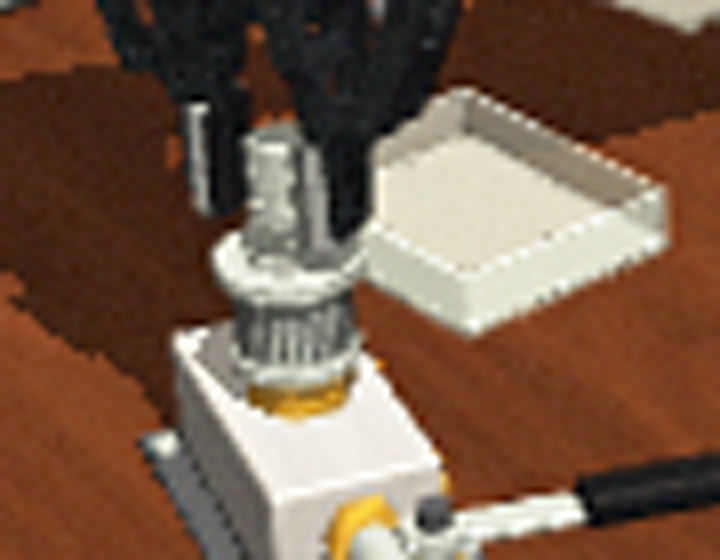

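```bash
python3 -c "
from h import *
S=viewer.camera_params('scene')
print(proj(S,[[.5706,-.2438,z] for z in (.09,.093,.1,.125,.135)]).round(1).tolist())"
```

```text
[[254.2, 203.1], [254.1, 202.0], [253.8, 199.5], [253.0, 190.5], [252.6, 186.8]]
```

The plug has come up (head top about .135) and the sleeve stays back (about .092). I'll raise the tool so the pads clear the hex, then grip the head.

send_rows(
  rows=[
    {"fingers":0.4,"offset":[-1.4,0,-0.1],"yaw":0},
    {"fingers":0.35,"offset":[-0.1,0,0],"yaw":0},
  ],
  newtons=40,
)

```text
t: 4.47
ee_pos: [0.5703, -0.2432, 0.1196]
eef_rot: [0.891, 1.352, -0.915]
ft_force: [0.2, -0.8, 0.9]
grip_width: 0.35
```

```bash
python3 d.py .119
```

```text
t 4.47 pos [ 0.5703 -0.2432  0.1196] f [ 0.2 -0.8  0.9] g 0.35
[[0.01, 0.919, 0.394], [-0.024, 0.395, -0.919], [-1.0, -0.0, 0.026]]
tool delta cm [0.06 0.01 0.06]
```

send_rows(
  rows=[
    {"fingers":0,"offset":[0,0,0],"yaw":0},
    {"fingers":0,"offset":[0,0,0],"yaw":0},
    {"fingers":0,"offset":[0,0,0],"yaw":0},
    {"fingers":0,"offset":[0,0,0],"yaw":0},
  ],
)

```text
t: 4.8
ee_pos: [0.5704, -0.2433, 0.1191]
eef_rot: [0.891, 1.351, -0.914]
ft_force: [-0.6, 0.7, 3.0]
grip_width: 0.21
```

```bash
python3 d.py .119
```

```text
t 4.8 pos [ 0.5704 -0.2433  0.1191] f [-0.6  0.7  3. ] g 0.21
[[0.011, 0.919, 0.394], [-0.024, 0.395, -0.919], [-1.0, 0.0, 0.027]]
tool delta cm [ 0.01 -0.    0.06]
```

send_rows(
  rows=[
    {"fingers":0,"offset":[-1.5,0,0],"yaw":0},
    {"fingers":0,"offset":[-2,0,0],"yaw":0},
    {"fingers":0,"offset":[-3,0,0],"yaw":0},
    {"fingers":0,"offset":[0,0,0],"yaw":0},
  ],
)

```text
t: 5.13
ee_pos: [0.5666, -0.2402, 0.179]
eef_rot: [0.892, 1.363, -0.917]
ft_force: [2.2, -1.4, 1.2]
grip_width: 0.218
```

```bash
python3 d.py .119; python3 -c "
from h import *
im,P=shot('wrist','w7.png')
import pickle;pickle.dump(P,open('w7.pkl','wb'))"
```

```text
t 5.13 pos [ 0.5666 -0.2402  0.179 ] f [ 2.2 -1.4  1.2] g 0.218
[[0.001, 0.919, 0.394], [-0.019, 0.394, -0.919], [-1.0, -0.007, 0.018]]
tool delta cm [6.01 0.27 0.38]
```

View pics/w7.png

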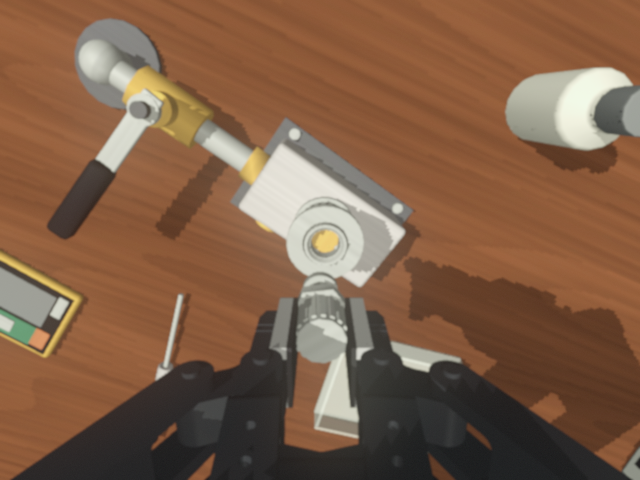

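The plug is held at (322,330), and the coupler bore is empty with its sleeve back. Next is the tray.

send_rows(
  rows=[
    {"fingers":0,"offset":[0,-2.5,0.9],"yaw":0},
    {"fingers":0,"offset":[0,-3.8,1.36],"yaw":0},
    {"fingers":0,"offset":[0,-3.8,1.36],"yaw":0},
    {"fingers":0,"offset":[0,-3.8,1.36],"yaw":0},
    {"fingers":0,"offset":[0,-2.5,0.9],"yaw":0},
    {"fingers":0,"offset":[0,-0.7,0.3],"yaw":0},
    {"fingers":0,"offset":[0,0,0],"yaw":0},
  ],
)

```text
t: 5.77
ee_pos: [0.4235, -0.3618, 0.165]
eef_rot: [0.893, 1.388, -0.912]
ft_force: [0.5, -0.6, -0.5]
grip_width: 0.213
```

```bash
python3 -c "
from h import *
import pickle
s,M=st()
P=pickle.load(open('w1.pkl','rb'))
C=np.mean([atz(P,p,.022) for p in [(321,243),(434,280),(413,355),(294,335)]],axis=0);print(C, (M.T@(np.array([.429,-.368,.1])-s['ee_pos'])*100).round(2))
shot('top','t8.png');shot('wrist','w8.png')
"
```

```text
t 5.77 pos [ 0.4235 -0.3618  0.165 ] f [ 0.5 -0.6 -0.5] g 0.213
[[-0.016, 0.916, 0.4], [-0.003, 0.4, -0.917], [-1.0, -0.016, -0.004]]
[ 0.43704168 -0.37079317  0.022     ] [6.49 0.36 0.81]
```

View pics/w8.png

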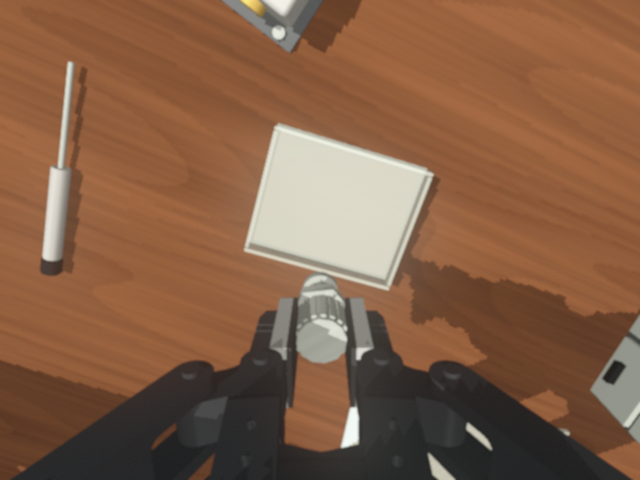

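```bash
python3 -c "
from h import *
s,M=st();P=viewer.camera_params('wrist')
L=[atz(P,p,.023) for p in [(277,124),(432,173),(388,289),(246,250)]];C=np.mean(L,axis=0);print(np.round(L,3),C, (M.T@(C-s['ee_pos'])*100).round(2))
"
```

```text
t 5.87 pos [ 0.425  -0.3604  0.1651] f [ 0.5  0.5 -0.4] g 0.216
[[-0.015, 0.916, 0.402], [-0.003, 0.402, -0.916], [-1.0, -0.015, -0.004]]
[[ 0.474 -0.307  0.023]
 [ 0.487 -0.419  0.023]
 [ 0.393 -0.431  0.023]
 [ 0.379 -0.319  0.023]] [ 0.43331502 -0.3690344   0.023     ] [14.2   0.63  1.18]
```

send_rows(
  rows=[
    {"fingers":0,"offset":[0,0.7,1.2],"yaw":0},
    {"fingers":0,"offset":[3,0,0],"yaw":0},
    {"fingers":0,"offset":[3,0,0],"yaw":0},
    {"fingers":0,"offset":[2.5,0,0],"yaw":0},
    {"fingers":0,"offset":[0.5,0,0],"yaw":0},
  ],
)

```text
t: 6.28
ee_pos: [0.4446, -0.3651, 0.0743]
eef_rot: [0.885, 1.382, -0.9]
ft_force: [-0.3, 0.4, -0.6]
grip_width: 0.209
```

```bash
python3 -c "
from h import *
s,M=st();print((M.T@(np.array([.433,-.369,.036])-s['ee_pos'])*100).round(2));shot('wrist','w9.png')
"
```

```text
t 6.28 pos [ 0.4446 -0.3651  0.0743] f [-0.3  0.4 -0.6] g 0.209
[[-0.007, 0.912, 0.41], [-0.006, 0.41, -0.912], [-1.0, -0.009, 0.003]]
[ 3.84 -1.19 -0.13]
```

View pics/w9.png

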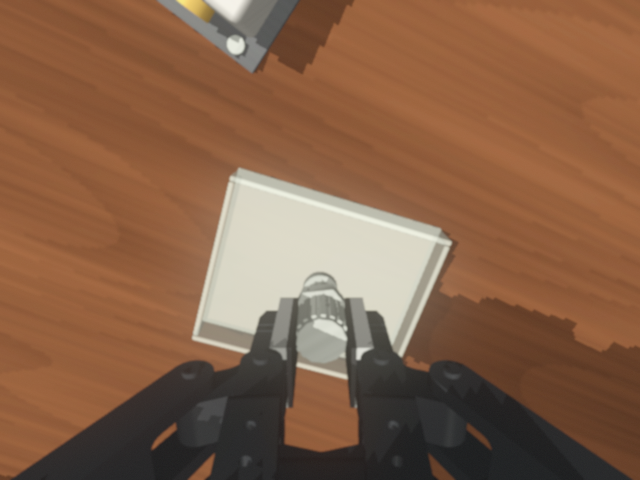

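send_rows(
  rows=[
    {"fingers":0,"offset":[1.5,-1.1,-0.1],"yaw":0},
    {"fingers":0,"offset":[1.0,0,0],"yaw":0},
  ],
)

```text
t: 6.5
ee_pos: [0.4383, -0.3687, 0.0521]
eef_rot: [0.88, 1.378, -0.896]
ft_force: [-0.0, 0.7, -0.1]
grip_width: 0.211
```

```bash
python3 -c "
from h import *
s,M=st();print((M.T@(np.array([.433,-.369,.036])-s['ee_pos'])*100).round(2))
"
```

```text
t 6.5 pos [ 0.4383 -0.3687  0.0521] f [-0.   0.7 -0.1] g 0.211
[[-0.002, 0.91, 0.415], [-0.01, 0.415, -0.91], [-1.0, -0.006, 0.008]]
[ 1.61 -0.49 -0.21]
```

send_rows(
  rows=[
    {"fingers":0,"offset":[0.8,-0.4,-0.2],"yaw":0},
    {"fingers":0,"offset":[0.5,0,0],"yaw":0},
  ],
)

```text
t: 6.67
ee_pos: [0.4358, -0.3684, 0.0396]
eef_rot: [0.879, 1.376, -0.894]
ft_force: [0.4, 0.7, -1.3]
grip_width: 0.212
```

send_rows(
  rows=[
    {"fingers":0,"offset":[0.3,0,0],"yaw":0},
  ],
)

```text
t: 6.75
ee_pos: [0.4365, -0.3684, 0.0369]
eef_rot: [0.879, 1.375, -0.894]
ft_force: [-0.6, 0.1, -1.0]
grip_width: 0.212
```

send_rows(
  rows=[
    {"fingers":0,"offset":[0.25,0,0],"yaw":0},
  ],
)

```text
t: 6.83
ee_pos: [0.4371, -0.3686, 0.0347]
eef_rot: [0.878, 1.374, -0.894]
ft_force: [0.2, 0.3, 6.6]
grip_width: 0.216
```

send_rows(
  rows=[
    {"fingers":0,"offset":[0.2,0,0],"yaw":0},
  ],
)

```text
t: 6.92
ee_pos: [0.4377, -0.3688, 0.0346]
eef_rot: [0.878, 1.374, -0.894]
ft_force: [-5.0, 5.5, 17.2]
grip_width: 0.211
```

send_rows(
  rows=[
    {"fingers":0,"offset":[-0.15,0,0],"yaw":0},
    {"fingers":0.4,"offset":[0,0,0],"yaw":0},
    {"fingers":0.4,"offset":[0,0,0],"yaw":0},
    {"fingers":0.4,"offset":[0,0,0],"yaw":0},
    {"fingers":0.4,"offset":[-2,0,0],"yaw":0},
    {"fingers":0.4,"offset":[-3,0,0],"yaw":0},
    {"fingers":0.4,"offset":[-3,0,0],"yaw":0},
    {"fingers":0.6,"offset":[-3,0,0],"yaw":0},
  ],
)

```text
t: 7.58
ee_pos: [0.435, -0.3642, 0.1438]
eef_rot: [0.883, 1.386, -0.893]
ft_force: [0.6, -0.6, -0.5]
grip_width: 0.531
```

```bash
python3 -c "
from h import *
s,M=st();shot('wrist','w10.png')
"
```

```text
t 7.58 pos [ 0.435  -0.3642  0.1438] f [ 0.6 -0.6 -0.5] g 0.531
[[-0.006, 0.909, 0.416], [-0.003, 0.416, -0.909], [-1.0, -0.007, 0.0]]
```

View pics/w10.png

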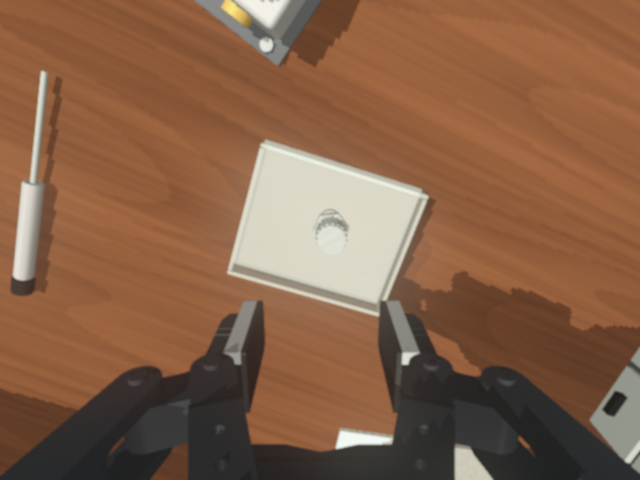

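The plug stands in the tray at (331,235). Next is the gauge.

send_rows(
  rows=[
    {"fingers":0.7,"offset":[-1,1.1,-1.7],"yaw":0},
    {"fingers":0.8,"offset":[-0.6,2.2,-3.35],"yaw":0},
    {"fingers":0.8,"offset":[-0.6,2.2,-3.35],"yaw":0},
    {"fingers":0.8,"offset":[-0.6,2.2,-3.35],"yaw":0},
    {"fingers":0.8,"offset":[-0.6,2.2,-3.35],"yaw":0},
    {"fingers":0.8,"offset":[-0.6,2.2,-3.35],"yaw":0},
    {"fingers":0.8,"offset":[-0.6,2.2,-3.35],"yaw":0},
    {"fingers":0.8,"offset":[-0.6,2.2,-3.35],"yaw":0},
    {"fingers":0.8,"offset":[-0.6,2.2,-3.35],"yaw":0},
    {"fingers":0.8,"offset":[-0.6,2.2,-3.35],"yaw":0},
    {"fingers":0.8,"offset":[-0.6,2.2,-3.35],"yaw":0},
    {"fingers":0.8,"offset":[-0.6,2.2,-3.35],"yaw":0},
    {"fingers":0.8,"offset":[-0.6,2.2,-3.35],"yaw":0},
    {"fingers":0.8,"offset":[-0.6,1.1,-1.7],"yaw":0},
  ],
)

```text
t: 8.8
ee_pos: [0.5253, 0.1565, 0.238]
eef_rot: [0.887, 1.34, -0.901]
ft_force: [-0.2, -0.3, -0.9]
grip_width: 0.801
```

send_rows(
  rows=[
    {"fingers":0.8,"offset":[0,0,0],"yaw":-0.12},
    {"fingers":0.8,"offset":[0,0,0],"yaw":-0.12},
    {"fingers":0.8,"offset":[0,0,0],"yaw":-0.12},
    {"fingers":0.8,"offset":[0,0,0],"yaw":-0.12},
    {"fingers":0.8,"offset":[0,0,0],"yaw":-0.12},
    {"fingers":0.8,"offset":[0,0,0],"yaw":-0.12},
    {"fingers":0.8,"offset":[0,0,0],"yaw":-0.12},
    {"fingers":0.8,"offset":[0,0,0],"yaw":-0.12},
    {"fingers":0.8,"offset":[0,0,0],"yaw":-0.12},
    {"fingers":0.8,"offset":[0,0,0],"yaw":-0.12},
    {"fingers":0.8,"offset":[0,0,0],"yaw":-0.1},
    {"fingers":0.8,"offset":[0,0,0],"yaw":0},
  ],
)

```text
t: 9.8
ee_pos: [0.5273, 0.1661, 0.2383]
eef_rot: [-0.178, 1.534, 0.138]
ft_force: [-0.2, 0.2, 0.6]
grip_width: 0.803
```

```bash
python3 -c "
from h import *
import pickle
s,M=st();im,P=shot('wrist','w11.png');pickle.dump(P,open('w11.pkl','wb'));print((M.T@(np.array([.531,.252,.2])-s['ee_pos'])*100).round(2),s['qpos'])
"
```

```text
t 9.8 pos [0.5273 0.1661 0.2383] f [-0.2  0.2  0.6] g 0.803
[[0.034, -0.201, 0.979], [-0.023, 0.979, 0.201], [-0.999, -0.029, 0.028]]
[3.65 8.45 1.98] [ 0.1646185   0.13747023  1.60768381 -0.02834411  1.36696365 -0.03243944]
```

View pics/w11.png

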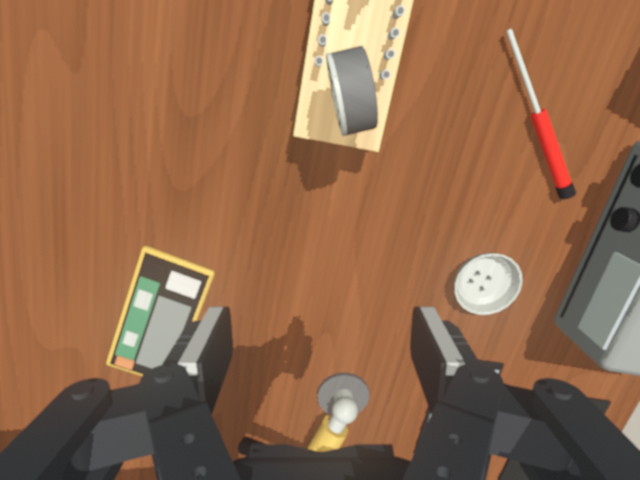

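The gauge case is at (353,90), tilted about 10° in the image, and the nozzle lies beyond the top edge. I'll turn by -0.18 rad and approach.

send_rows(
  rows=[
    {"fingers":0.8,"offset":[0,2.5,0.6],"yaw":0},
    {"fingers":0.8,"offset":[0,2.5,0.6],"yaw":0},
    {"fingers":0.8,"offset":[0,1.5,0.3],"yaw":-0.1},
    {"fingers":0.8,"offset":[0,0,0],"yaw":-0.08},
    {"fingers":0.8,"offset":[0,0,0],"yaw":0},
  ],
)

```text
t: 10.27
ee_pos: [0.5302, 0.2346, 0.2364]
eef_rot: [-0.31, 1.521, 0.266]
ft_force: [-0.0, 0.5, 0.5]
grip_width: 0.801
```

```bash
python3 -c "
from h import *
import pickle
s,M=st();im,P=shot('wrist','w12.png');pickle.dump(P,open('w12.pkl','wb'));print((M.T@(np.array([.531,.252,.2])-s['ee_pos'])*100).round(2))
"
```

```text
t 10.27 pos [0.5302 0.2346 0.2364] f [-0.   0.5  0.5] g 0.801
[[0.035, -0.36, 0.932], [-0.023, 0.932, 0.361], [-0.999, -0.034, 0.024]]
[3.6  1.72 0.62]
```

View pics/w12.png

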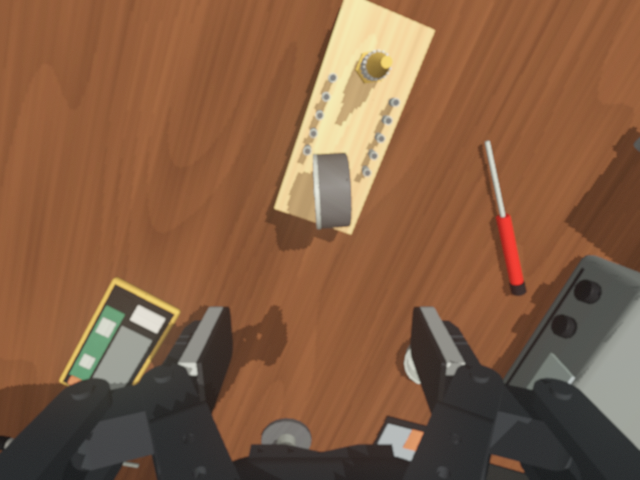

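```bash
python3 -c "
from h import *
import pickle
a=pickle.load(open('w11.pkl','rb'));b=pickle.load(open('w12.pkl','rb'));T=viewer.camera_params('top')
s,M=st()
X,r=tri([(a,(353.2,90)),(b,(332.2,190))]);print(X,r,atz(a,(353.2,90),.095),atz(b,(332.2,190),.095))
print('rack', [np.round(atz(b,p,.045)[:2],4) for p in [(349,-5),(434,30),(352,235),(275,209)]])
for z in (.09,.1): 
  C=atz(b,(332.2,190),z);print((M.T@(C-s['ee_pos'])*100).round(2))
"
```

```text
t 10.32 pos [0.5301 0.2345 0.2363] f [-0.8  0.  -1.1] g 0.8
[[0.035, -0.357, 0.933], [-0.022, 0.933, 0.358], [-0.999, -0.033, 0.024]]
[0.53549868 0.25418865 0.09220025] [array([-0.4, -0. ]), array([0.3, 0.1])] [0.53547072 0.25416642 0.095     ] [0.53486182 0.25473276 0.095     ]
rack [array([0.5002, 0.3812]), array([0.5674, 0.3833]), array([0.5727, 0.2133]), array([0.5023, 0.2118])]
[14.6   2.08  0.84]
[13.59  2.29  0.81]
```

send_rows(
  rows=[
    {"fingers":0.7,"offset":[1,2.0,0.8],"yaw":0},
    {"fingers":0.65,"offset":[3,0,0],"yaw":0},
    {"fingers":0.65,"offset":[3,0,0],"yaw":0},
    {"fingers":0.65,"offset":[1.5,0,0],"yaw":0},
    {"fingers":0.65,"offset":[0,0,0],"yaw":0},
  ],
)

```text
t: 10.73
ee_pos: [0.537, 0.2541, 0.1518]
eef_rot: [-0.29, 1.514, 0.247]
ft_force: [-0.6, -0.2, -0.5]
grip_width: 0.651
```

```bash
python3 -c "
from h import *
import pickle
s,M=st();im,P=shot('wrist','w13.png');pickle.dump(P,open('w13.pkl','wb'));print((M.T@(np.array([.5352,.2545,.075])-s['ee_pos'])*100).round(2))
"
```

```text
t 10.73 pos [0.537  0.2541 0.1518] f [-0.6 -0.2 -0.5] g 0.651
[[0.044, -0.337, 0.941], [-0.02, 0.941, 0.338], [-0.999, -0.034, 0.034]]
[ 7.66  0.36 -0.42]
```

View pics/w13.png

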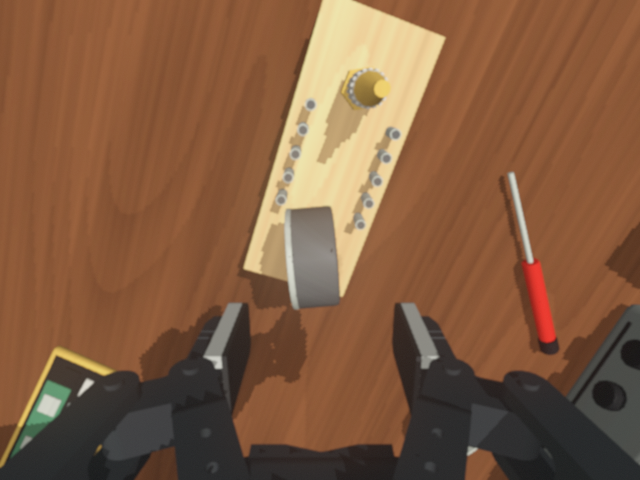

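send_rows(
  rows=[
    {"fingers":0.65,"offset":[1.2,0.2,-0.3],"yaw":-0.03},
    {"fingers":0.65,"offset":[1.2,0.1,-0.1],"yaw":-0.02},
    {"fingers":0.65,"offset":[1.2,0,0],"yaw":0},
  ],
)

```text
t: 11.03
ee_pos: [0.5387, 0.2556, 0.121]
eef_rot: [-0.328, 1.496, 0.286]
ft_force: [0.2, 1.2, 0.2]
grip_width: 0.652
```

```bash
cat > g.py <<'E'
from h import *
s,M=st();print((M.T@(np.array([.5352,.2545,.075])-s['ee_pos'])*100).round(2))
E
python3 g.py
```

```text
t 11.03 pos [0.5387 0.2556 0.121 ] f [0.2 1.2 0.2] g 0.652
[[0.056, -0.383, 0.922], [-0.016, 0.923, 0.385], [-0.998, -0.036, 0.046]]
[ 4.57  0.2  -0.57]
```

send_rows(
  rows=[
    {"fingers":0.65,"offset":[1.2,0.2,-0.5],"yaw":0},
    {"fingers":0.65,"offset":[1.2,0.1,-0.1],"yaw":0},
  ],
)

```text
t: 11.2
ee_pos: [0.5346, 0.2557, 0.0961]
eef_rot: [-0.327, 1.493, 0.285]
ft_force: [-0.4, -0.2, 0.4]
grip_width: 0.647
```

```bash
python3 g.py
```

```text
t 11.2 pos [0.5346 0.2557 0.0961] f [-0.4 -0.2  0.4] g 0.647
[[0.06, -0.382, 0.922], [-0.015, 0.923, 0.384], [-0.998, -0.037, 0.049]]
[ 2.11 -0.06 -0.09]
```

send_rows(
  rows=[
    {"fingers":0.55,"offset":[1.0,-0.05,-0.1],"yaw":0},
    {"fingers":0.5,"offset":[0.9,0,-0.05],"yaw":0},
  ],
)

```text
t: 11.37
ee_pos: [0.5343, 0.2542, 0.0752]
eef_rot: [-0.326, 1.493, 0.285]
ft_force: [0.1, 0.0, 0.6]
grip_width: 0.504
```

```bash
python3 g.py;python3 -c "
from h import *
shot('wrist','w14.png');shot('scene','s14.png')
im=cv2.imread('pics/s14.png');cv2.imwrite('pics/c14.png',cv2.resize(im[250:400,350:500],(600,600),interpolation=cv2.INTER_CUBIC))"
```

```text
t 11.37 pos [0.5343 0.2542 0.0752] f [0.1 0.  0.6] g 0.504
[[0.06, -0.382, 0.922], [-0.015, 0.923, 0.383], [-0.998, -0.037, 0.05]]
[ 0.02 -0.01  0.09]
```

View pics/w14.png

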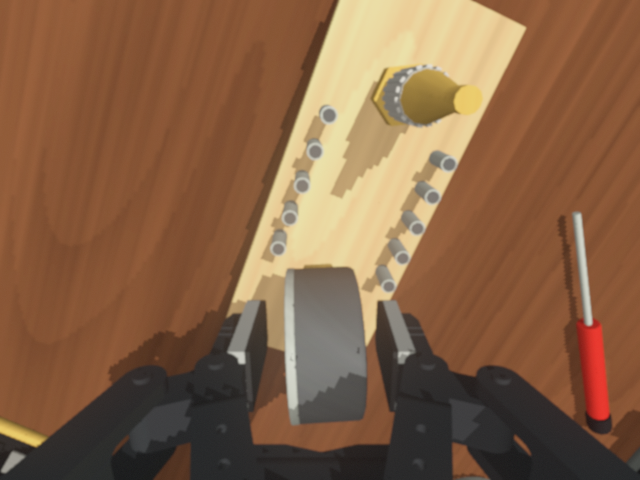

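View pics/c14.png

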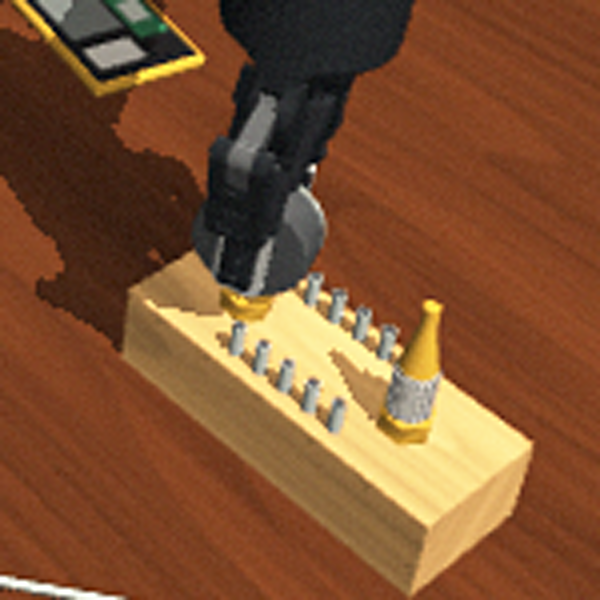

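The gauge case sits midway between the pads, at (325,345). I'll close on it.

send_rows(
  rows=[
    {"fingers":0.35,"offset":[0,0,0],"yaw":0},
    {"fingers":0.2,"offset":[0,0,0],"yaw":0},
    {"fingers":0.1,"offset":[0,0,0],"yaw":0},
    {"fingers":0,"offset":[0,0,0],"yaw":0},
    {"fingers":0,"offset":[0,0,0],"yaw":0},
  ],
  newtons=60,
)

```text
t: 11.88
ee_pos: [0.5335, 0.2539, 0.0746]
eef_rot: [-0.326, 1.496, 0.285]
ft_force: [-0.2, -0.4, -1.9]
grip_width: 0.27
```

```bash
python3 g.py
```

```text
t 11.88 pos [0.5335 0.2539 0.0746] f [-0.2 -0.4 -1.9] g 0.27
[[0.057, -0.381, 0.923], [-0.016, 0.924, 0.383], [-0.998, -0.036, 0.046]]
[-0.03 -0.01  0.18]
```

send_rows(
  rows=[
    {"fingers":0,"offset":[-1.5,0,0],"yaw":0},
    {"fingers":0,"offset":[-2,0,0],"yaw":0},
    {"fingers":0,"offset":[-3,0,0],"yaw":0},
    {"fingers":0,"offset":[-3,0,0],"yaw":0},
    {"fingers":0,"offset":[-3,0,0],"yaw":0},
    {"fingers":0,"offset":[-1,0,0],"yaw":0},
  ],
)

```text
t: 12.38
ee_pos: [0.5242, 0.2549, 0.2103]
eef_rot: [-0.328, 1.501, 0.284]
ft_force: [1.6, 1.4, -1.1]
grip_width: 0.274
```

```bash
python3 -c "
from h import *
s,M=st();print((M.T@(np.array([.5706,-.2438,.2])-s['ee_pos'])*100).round(2))
shot('wrist','w15.png');shot('scene','s15.png')
im=cv2.imread('pics/s15.png');cv2.imwrite('pics/c15.png',cv2.resize(im[200:400,350:550],(600,600),interpolation=cv2.INTER_CUBIC))"
```

```text
t 12.38 pos [0.5242 0.2549 0.2103] f [ 1.6  1.4 -1.1] g 0.274
[[0.052, -0.381, 0.923], [-0.018, 0.924, 0.383], [-0.998, -0.037, 0.041]]
[  2.18 -47.8  -14.84]
```

View pics/w15.png

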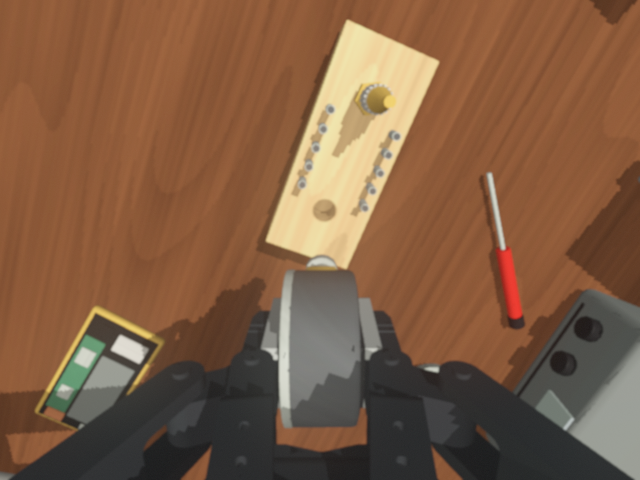

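View pics/c15.png

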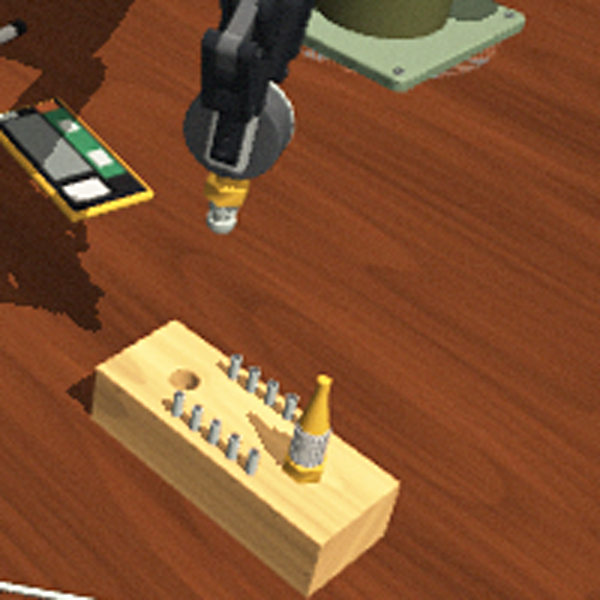

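send_rows(
  rows=[
    {"fingers":0,"offset":[0,-1.8,-0.6],"yaw":0},
    {"fingers":0,"offset":[0,-3.6,-1.12],"yaw":0},
    {"fingers":0,"offset":[0,-3.6,-1.12],"yaw":0},
    {"fingers":0,"offset":[0,-3.6,-1.12],"yaw":0},
    {"fingers":0,"offset":[0,-3.6,-1.12],"yaw":0},
    {"fingers":0,"offset":[0,-3.6,-1.12],"yaw":0},
    {"fingers":0,"offset":[0,-3.6,-1.12],"yaw":0},
    {"fingers":0,"offset":[0,-3.6,-1.12],"yaw":0},
    {"fingers":0,"offset":[0,-3.6,-1.12],"yaw":0},
    {"fingers":0,"offset":[0,-3.6,-1.12],"yaw":0},
    {"fingers":0,"offset":[0,-3.6,-1.12],"yaw":0},
    {"fingers":0,"offset":[0,-3.6,-1.12],"yaw":0},
    {"fingers":0,"offset":[0,-1.8,-0.6],"yaw":0},
    {"fingers":0,"offset":[0,0,0],"yaw":0},
  ],
)

```text
t: 13.65
ee_pos: [0.5473, -0.2122, 0.1772]
eef_rot: [-0.318, 1.551, 0.307]
ft_force: [-0.3, -0.5, -1.8]
grip_width: 0.272
```

```bash
python3 -c "
from h import *
s,M=st();print((M.T@(np.array([.5706,-.2438,.16])-s['ee_pos'])*100).round(2))
shot('wrist','w16.png')"
```

```text
t 13.65 pos [ 0.5473 -0.2122  0.1772] f [-0.3 -0.5 -1.8] g 0.272
[[-0.001, -0.388, 0.922], [-0.007, 0.922, 0.388], [-1.0, -0.006, -0.004]]
[ 1.74 -3.81  0.93]
```

View pics/w16.png

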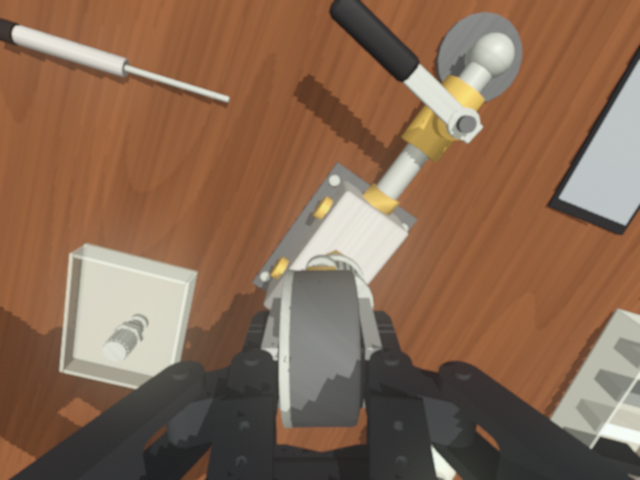

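```bash
python3 -c "
from h import *
a=cv2.imread('pics/w15.png');b=cv2.imread('pics/w16.png')
cv2.imwrite('pics/c16.png',np.hstack([cv2.resize(x[230:310,270:370],(400,320),interpolation=cv2.INTER_CUBIC) for x in (a,b)]))
s,M=st();P=viewer.camera_params('wrist');p=np.array(s['ee_pos'])
for y in (-.002,0,.002):
  print(y,proj(P,[p+M@np.array([.052,y,0])]).round(1),proj(P,[p+M@np.array([.052,y+.008,0])]).round(1),proj(P,[p+M@np.array([.052,y,.008])]).round(1))
im,P=shot('scene','s16.png');print(proj(P,[p+M@np.array([.052,0,0])]))
cv2.imwrite('pics/c17.png',cv2.resize(cv2.imread('pics/s16.png')[140:250,200:320],(720,660),interpolation=cv2.INTER_CUBIC)[:600])
"
```

```text
t 13.7 pos [ 0.5466 -0.2103  0.1764] f [-0.2  0.  -2.1] g 0.275
[[-0.003, -0.389, 0.921], [-0.005, 0.921, 0.389], [-1.0, -0.004, -0.005]]
-0.002 [[320.6 269.9]] [[320.5 255.5]] [[335.9 269.9]]
0 [[320.6 266.3]] [[320.5 251.9]] [[336.  266.3]]
0.002 [[320.6 262.8]] [[320.5 248.2]] [[336.  262.8]]
[[268.69889623 193.07224868]]
```

View pics/c16.png

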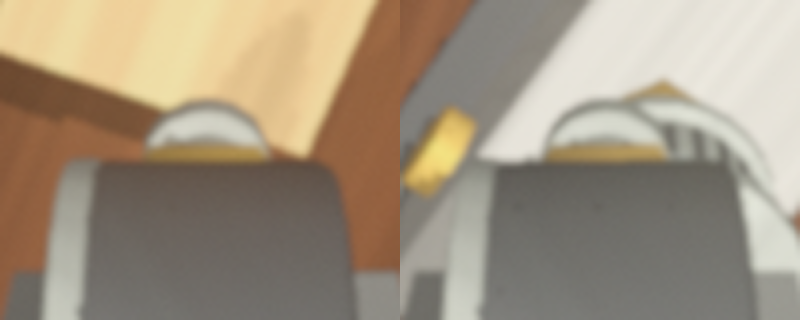

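View pics/c17.png

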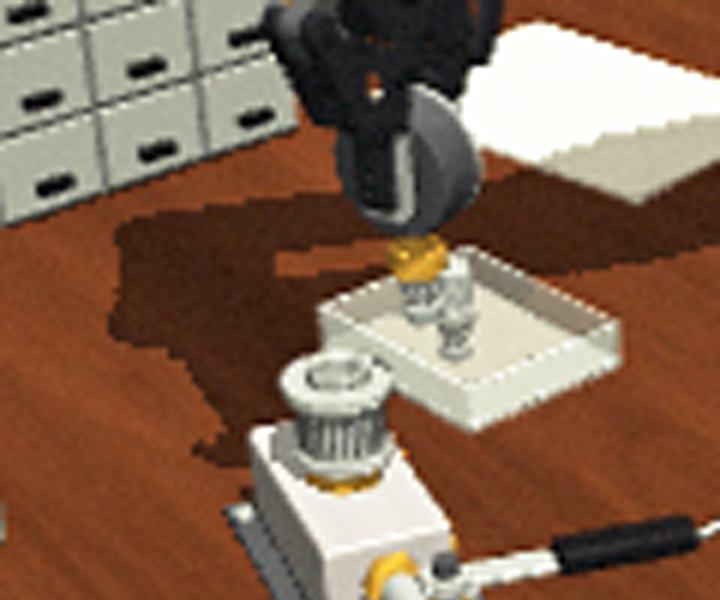

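send_rows(
  rows=[
    {"fingers":0,"offset":[0,-1.9,0.4],"yaw":0},
    {"fingers":0,"offset":[0,-1.5,0.3],"yaw":0},
    {"fingers":0,"offset":[0,0,0],"yaw":0},
  ],
)

```text
t: 14.0
ee_pos: [0.5643, -0.2314, 0.1716]
eef_rot: [-0.314, 1.557, 0.322]
ft_force: [-0.1, 0.0, -1.7]
grip_width: 0.268
```

```bash
cat > m.py <<'E'
from h import *
s,M=st();p=np.array(s['ee_pos']);n=p+M@np.array([.052,-.001,.0003])
print('nose',n.round(4),'tool delta to mouth',(M.T@(np.array([.5706,-.2438,.098])-n)*100).round(2),s['wrist_torque'])
E
python3 m.py
```

```text
t 14.0 pos [ 0.5643 -0.2314  0.1716] f [-0.1  0.  -1.7] g 0.268
[[-0.01, -0.394, 0.919], [0.003, 0.919, 0.394], [-1.0, 0.007, -0.008]]
nose [ 0.5645 -0.232   0.1196] tool delta to mouth [ 2.15 -1.34  0.12] [ 0.01924238  0.01199069 -0.01175774]
```

send_rows(
  rows=[
    {"fingers":0,"offset":[0,-1.2,0.1],"yaw":0},
    {"fingers":0,"offset":[0,-0.1,0],"yaw":0},
  ],
)

```text
t: 14.17
ee_pos: [0.5694, -0.2384, 0.1689]
eef_rot: [-0.313, 1.56, 0.329]
ft_force: [-0.3, -0.8, -1.5]
grip_width: 0.275
```

```bash
python3 m.py; python3 -c "
from h import *
import pickle
im,P=shot('scene','s17.png');im2,P2=shot('top','t17.png')
cv2.imwrite('pics/c18.png',cv2.resize(cv2.imread('pics/s17.png')[140:240,200:320],(720,600),interpolation=cv2.INTER_CUBIC)[:600])
im3,P3=shot('wrist','w17.png');pickle.dump(P3,open('w17.pkl','wb'))
"
```

```text
t 14.17 pos [ 0.5694 -0.2384  0.1689] f [-0.3 -0.8 -1.5] g 0.275
[[-0.015, -0.397, 0.918], [0.007, 0.918, 0.397], [-1.0, 0.012, -0.011]]
nose [ 0.5693 -0.2388  0.1169] tool delta to mouth [ 1.88 -0.53 -0.05] [-0.00711855 -0.04569936  0.03518513]
```

View pics/c18.png

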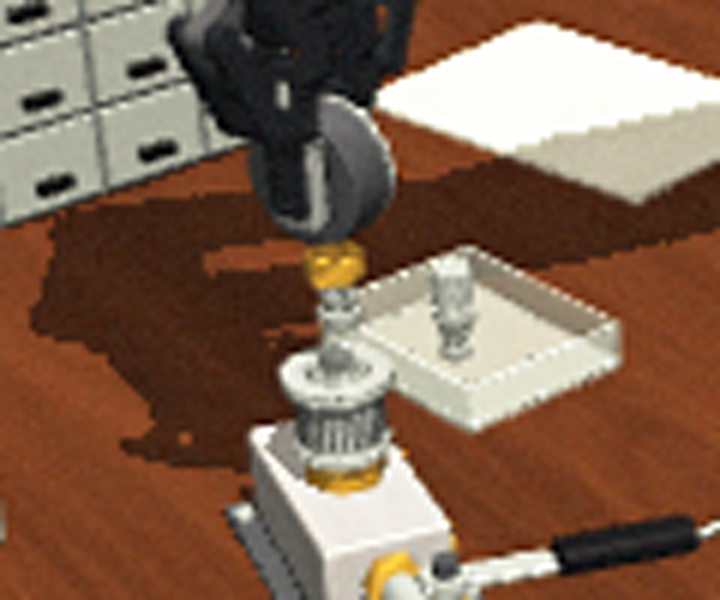

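View pics/w17.png

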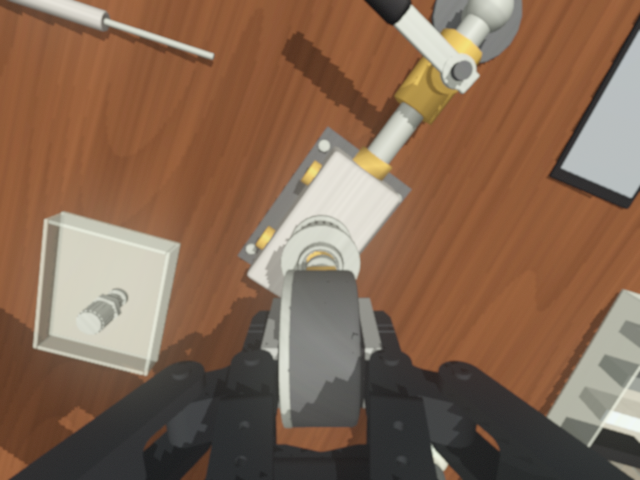

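The nose is above the mouth, in line across the jaws and about 5 mm short along the tool's y. I'll correct that and go down in small steps.

send_rows(
  rows=[
    {"fingers":0,"offset":[0,-0.45,-0.05],"yaw":0},
    {"fingers":0,"offset":[0.5,0,0],"yaw":0},
  ],
)

```text
t: 14.48
ee_pos: [0.57, -0.2397, 0.165]
eef_rot: [-0.315, 1.559, 0.332]
ft_force: [0.5, -1.2, -1.2]
grip_width: 0.273
```

```bash
python3 m.py
```

```text
t 14.48 pos [ 0.57   -0.2397  0.165 ] f [ 0.5 -1.2 -1.2] g 0.273
[[-0.015, -0.4, 0.916], [0.008, 0.917, 0.4], [-1.0, 0.013, -0.01]]
nose [ 0.57   -0.24    0.1129] tool delta to mouth [ 1.49 -0.39 -0.08] [ 0.00759375 -0.07597259  0.05504795]
```

send_rows(
  rows=[
    {"fingers":0,"offset":[0.2,-0.4,-0.05],"yaw":0},
  ],
)

```text
t: 14.57
ee_pos: [0.5704, -0.2421, 0.162]
eef_rot: [-0.314, 1.56, 0.334]
ft_force: [-0.6, 0.7, -2.0]
grip_width: 0.268
```

send_rows(
  rows=[
    {"fingers":0,"offset":[0.3,-0.1,0],"yaw":0},
  ],
)

```text
t: 14.65
ee_pos: [0.5711, -0.2434, 0.1592]
eef_rot: [-0.315, 1.56, 0.333]
ft_force: [-0.0, -0.3, -0.4]
grip_width: 0.276
```

```bash
python3 m.py
```

```text
t 14.65 pos [ 0.5711 -0.2434  0.1592] f [-0.  -0.3 -0.4] g 0.276
[[-0.015, -0.401, 0.916], [0.009, 0.916, 0.401], [-1.0, 0.014, -0.01]]
nose [ 0.571  -0.2438  0.1072] tool delta to mouth [ 0.92  0.   -0.03] [-0.01120068 -0.01777416  0.04537715]
```

Aligned. Now I'll descend in small steps.

send_rows(
  rows=[
    {"fingers":0,"offset":[0.4,0,-0.05],"yaw":0},
  ],
)

```text
t: 14.73
ee_pos: [0.5707, -0.2437, 0.155]
eef_rot: [-0.315, 1.559, 0.333]
ft_force: [1.1, -1.0, -2.0]
grip_width: 0.275
```

send_rows(
  rows=[
    {"fingers":0,"offset":[0.4,0,0],"yaw":0},
  ],
)

```text
t: 14.82
ee_pos: [0.5705, -0.2438, 0.1506]
eef_rot: [-0.315, 1.559, 0.333]
ft_force: [-0.3, -0.2, -1.7]
grip_width: 0.277
```

```bash
python3 m.py
```

```text
t 14.82 pos [ 0.5705 -0.2438  0.1506] f [-0.3 -0.2 -1.7] g 0.277
[[-0.015, -0.401, 0.916], [0.009, 0.916, 0.401], [-1.0, 0.014, -0.01]]
nose [ 0.5704 -0.2441  0.0986] tool delta to mouth [0.06 0.02 0.03] [ 0.00347163 -0.01735306  0.06289124]
```

send_rows(
  rows=[
    {"fingers":0,"offset":[0.4,0.02,0.03],"yaw":0},
  ],
)

```text
t: 14.9
ee_pos: [0.5705, -0.2435, 0.1461]
eef_rot: [-0.314, 1.56, 0.333]
ft_force: [-0.1, 0.0, -1.5]
grip_width: 0.271
```

send_rows(
  rows=[
    {"fingers":0,"offset":[0.4,0,0],"yaw":0},
  ],
)

```text
t: 14.98
ee_pos: [0.5704, -0.2435, 0.1415]
eef_rot: [-0.314, 1.56, 0.333]
ft_force: [0.1, -0.8, -2.6]
grip_width: 0.275
```

```bash
python3 m.py
```

```text
t 14.98 pos [ 0.5704 -0.2435  0.1415] f [ 0.1 -0.8 -2.6] g 0.275
[[-0.015, -0.4, 0.916], [0.009, 0.916, 0.4], [-1.0, 0.014, -0.01]]
nose [ 0.5702 -0.2439  0.0895] tool delta to mouth [-0.85  0.    0.03] [-0.15445867 -0.03153356  0.02201786]
```

send_rows(
  rows=[
    {"fingers":0,"offset":[0.4,0,0],"yaw":0},
    {"fingers":0,"offset":[0.4,0,0],"yaw":0},
  ],
)

```text
t: 15.15
ee_pos: [0.5709, -0.2442, 0.1349]
eef_rot: [-0.315, 1.559, 0.331]
ft_force: [-2.0, 2.3, 9.2]
grip_width: 0.272
```

```bash
python3 m.py
```

```text
t 15.15 pos [ 0.5709 -0.2442  0.1349] f [-2.   2.3  9.2] g 0.272
[[-0.014, -0.4, 0.916], [0.007, 0.916, 0.4], [-1.0, 0.012, -0.01]]
nose [ 0.5709 -0.2446  0.0828] tool delta to mouth [-1.51  0.1  -0.01] [ 0.38922037  0.63531723 -0.04907927]
```

send_rows(
  rows=[
    {"fingers":0,"offset":[0.5,0.05,0],"yaw":0},
    {"fingers":0,"offset":[0.5,0,0],"yaw":0},
  ],
  newtons=90,
)

```text
t: 15.32
ee_pos: [0.5711, -0.2444, 0.129]
eef_rot: [-0.317, 1.558, 0.33]
ft_force: [-3.8, 1.5, 6.9]
grip_width: 0.266
```

```bash
python3 m.py
```

```text
t 15.32 pos [ 0.5711 -0.2444  0.129 ] f [-3.8  1.5  6.9] g 0.266
[[-0.013, -0.4, 0.916], [0.006, 0.916, 0.4], [-1.0, 0.011, -0.01]]
nose [ 0.5711 -0.2449  0.077 ] tool delta to mouth [-2.1   0.14 -0.02] [0.48689191 0.97085822 0.00588489]
```

send_rows(
  rows=[
    {"fingers":0,"offset":[0.4,0.05,0],"yaw":0},
    {"fingers":0,"offset":[0.3,0,0],"yaw":0},
  ],
)

```text
t: 15.48
ee_pos: [0.5711, -0.2442, 0.1266]
eef_rot: [-0.318, 1.558, 0.33]
ft_force: [-7.6, 3.8, 17.8]
grip_width: 0.268
```

```bash
python3 m.py; python3 -c "
from h import *
im,P=shot('scene','s18.png')
cv2.imwrite('pics/c19.png',cv2.resize(cv2.imread('pics/s18.png')[140:240,200:320],(720,600),interpolation=cv2.INTER_CUBIC)[:600])
print(proj(P,[[.5706,-.2438,.1],[.5706,-.2438,.093],[.5706,-.2438,.098]]))
"
```

```text
t 15.48 pos [ 0.5711 -0.2442  0.1266] f [-7.6  3.8 17.8] g 0.268
[[-0.013, -0.401, 0.916], [0.005, 0.916, 0.401], [-1.0, 0.01, -0.01]]
nose [ 0.5712 -0.2447  0.0746] tool delta to mouth [-2.34  0.13 -0.04] [0.73526109 1.4006732  0.03784378]
[[253.8484938  199.5416227 ]
 [254.08337725 202.03869261]
 [253.91577771 200.25692475]]
```

View pics/c19.png

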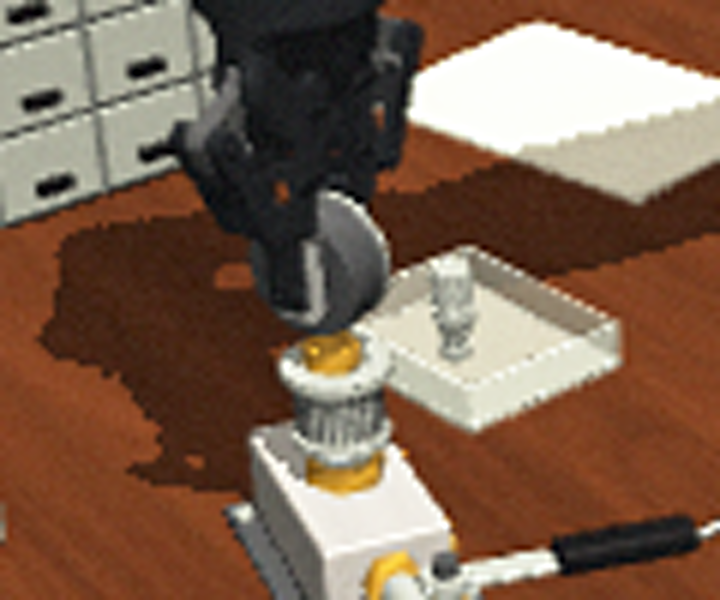

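send_rows(
  rows=[
    {"fingers":0,"offset":[0.5,0.1,0],"yaw":0},
    {"fingers":0,"offset":[0.6,0,0],"yaw":0},
  ],
)

```text
t: 15.7
ee_pos: [0.5712, -0.2443, 0.1264]
eef_rot: [-0.321, 1.558, 0.328]
ft_force: [-13.3, 7.9, 30.8]
grip_width: 0.277
```

```bash
python3 m.py; python3 -c "
from h import *
im,P=shot('scene','s19.png')
L=[cv2.imread('pics/'+f)[190:225,235:275] for f in ('s17.png','s18.png','s19.png','scene0.png')]
cv2.imwrite('pics/c20.png',np.hstack([cv2.resize(x,(200*1,175*1),interpolation=cv2.INTER_CUBIC) for x in L]))
"
```

```text
t 15.7 pos [ 0.5712 -0.2443  0.1264] f [-13.3   7.9  30.8] g 0.277
[[-0.012, -0.401, 0.916], [0.002, 0.916, 0.401], [-1.0, 0.007, -0.01]]
nose [ 0.5713 -0.2449  0.0744] tool delta to mouth [-2.36  0.15 -0.04] [ 1.4518794   2.54575687 -0.05311687]
```

View pics/c20.png

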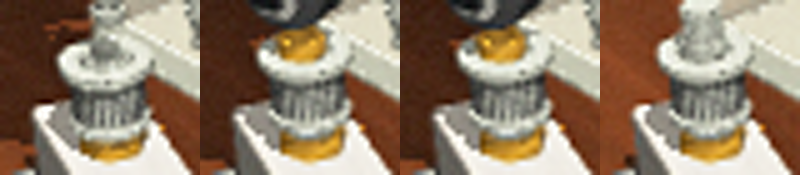

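The sleeve is back at its starting height, and 30 N moves the gauge no further, so it is locked. I'll take off the force, open and rise.

send_rows(
  rows=[
    {"fingers":0,"offset":[-0.1,0,0],"yaw":0},
    {"fingers":0.3,"offset":[0,0,0],"yaw":0},
    {"fingers":0.6,"offset":[0,0,0],"yaw":0},
    {"fingers":0.6,"offset":[0,0,0],"yaw":0},
    {"fingers":0.6,"offset":[0,0,0],"yaw":0},
    {"fingers":0.6,"offset":[-2,0,0],"yaw":0},
    {"fingers":0.6,"offset":[-3,0,0],"yaw":0},
    {"fingers":0.6,"offset":[-3,0,0],"yaw":0},
    {"fingers":0.6,"offset":[-2,0,0],"yaw":0},
  ],
)

```text
t: 16.5
ee_pos: [0.5688, -0.2423, 0.2231]
eef_rot: [-0.313, 1.569, 0.337]
ft_force: [0.1, -0.2, 1.1]
grip_width: 0.6
```

```bash
python3 -c "
from h import *
s,M=st()
import pickle
im,P=shot('wrist','w20.png');pickle.dump(P,open('w20.pkl','wb'))
shot('scene','s20.png')
cv2.imwrite('pics/c21.png',cv2.resize(cv2.imread('pics/s20.png')[150:250,200:320],(720,600),interpolation=cv2.INTER_CUBIC)[:600])
"
```

```text
t 16.5 pos [ 0.5688 -0.2423  0.2231] f [ 0.1 -0.2  1.1] g 0.6
[[-0.025, -0.401, 0.916], [0.01, 0.916, 0.401], [-1.0, 0.02, -0.019]]
```

View pics/w20.png

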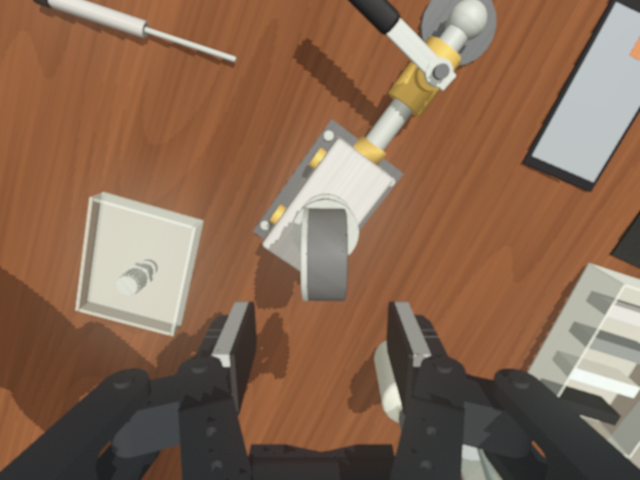

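View pics/c21.png

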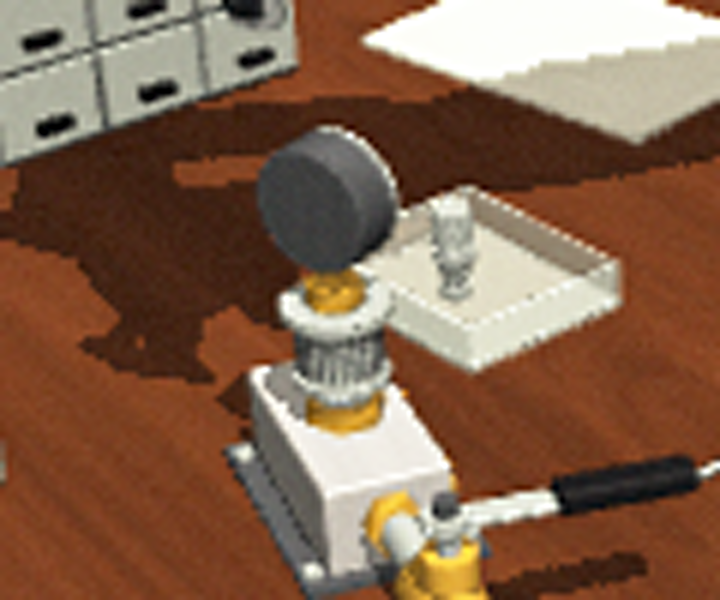

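```bash
python3 -c "
from h import *
import pickle
T=viewer.camera_params('top')
P1=pickle.load(open('w1.pkl','rb'));P7=pickle.load(open('w7.pkl','rb'));P17=pickle.load(open('w17.pkl','rb'));P20=pickle.load(open('w20.pkl','rb'))
X,r=tri([(P7,(142,109)),(P17,(461,70)),(P20,(440,72)),(T,(387.4,234))]);print(X,r)
print('grip',atz(P7,(82,200),.074),atz(P1,(81,82),.074), atz(T,(376.2,266.4),.074))
# ball
print('ball',tri([(P7,(98,61)),(P20,(468,15)),(T,(362.6,233))]))
s,M=st()
a=np.array([.5953,-.1158])-0;m=np.array([.5706,-.2438]);print('ydir',(a-m),np.linalg.norm(a-m))
"
```

```text
[ 0.59783192 -0.11612922  0.07215319] [array([-0.3, -0.1]), array([-1.8,  0.3]), array([-0.6, -0.9]), array([ 0. , -0.7])]
grip [ 0.53137965 -0.09732094  0.074     ] [ 0.53118886 -0.09718039  0.074     ] [ 0.52633108 -0.09458897  0.074     ]
ball (array([ 0.60712535, -0.06544794,  0.026607  ]), [array([0. , 1.5]), array([-0.8,  0.5]), array([-0.3, -0.6])])
t 16.6 pos [ 0.5708 -0.2434  0.2258] f [ 0.7 -1.   0.7] g 0.6
[[-0.019, -0.401, 0.916], [0.006, 0.916, 0.401], [-1.0, 0.013, -0.015]]
ydir [0.0247 0.128 ] 0.1303613823185379
```

The gauge is locked and upright, and the tray still holds the plug. Next I'll bring the closed fingers to the coupler side of the lever grip.

send_rows(
  rows=[
    {"fingers":0.3,"offset":[0,3.7,-0.4],"yaw":0},
    {"fingers":0,"offset":[0,3.7,-0.4],"yaw":0},
    {"fingers":0,"offset":[0,3.5,-0.4],"yaw":0},
    {"fingers":0,"offset":[0,0,0],"yaw":0},
    {"fingers":0,"offset":[3,0,0],"yaw":0},
    {"fingers":0,"offset":[3,0,0],"yaw":0},
    {"fingers":0,"offset":[2.5,0,0],"yaw":0},
  ],
)

```text
t: 17.18
ee_pos: [0.5154, -0.1464, 0.1383]
eef_rot: [-0.319, 1.556, 0.327]
ft_force: [1.1, -0.5, -0.0]
grip_width: 0.001
```

```bash
cat > l.py <<'E'
from h import *
import sys
s,M=st();p=np.array(s['ee_pos']);A=np.array([.597,-.116]);Y=np.array([.2,.98]);X=np.array([.98,-.2])
r=p[:2]-A; print('rel X,Y mm',(r@X*1e3).round(1),(r@Y*1e3).round(1))
for a in sys.argv[1:]:
    th,d=map(float,a.split(','))
    t=A+.075*(-X*np.cos(th)+Y*np.sin(th))-d*(X*np.sin(th)+Y*np.cos(th))
    print(a,t.round(3),(M.T@(np.r_[t,.058]-p)*100).round(2))
E
python3 l.py 0,.045; python3 -c "
from h import *
shot('wrist','w21.png')"
```

```text
t 17.18 pos [ 0.5154 -0.1464  0.1383] f [ 1.1 -0.5 -0. ] g 0.001
[[-0.011, -0.4, 0.916], [0.003, 0.916, 0.4], [-1.0, 0.007, -0.009]]
rel X,Y mm -73.9 -46.1
0,.045 [ 0.514 -0.145] [8.03 0.1  0.04]
```

View pics/w21.png

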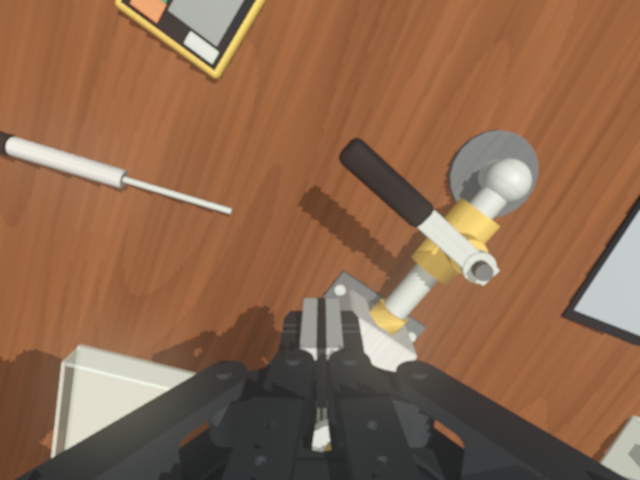

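send_rows(
  rows=[
    {"fingers":0,"offset":[2.5,0,0],"yaw":0},
    {"fingers":0,"offset":[2.5,0,0],"yaw":0},
    {"fingers":0,"offset":[2.0,0,0],"yaw":0},
    {"fingers":0,"offset":[0.7,0,0],"yaw":0},
  ],
)

```text
t: 17.57
ee_pos: [0.5081, -0.1439, 0.05]
eef_rot: [-0.312, 1.57, 0.335]
ft_force: [-0.8, 0.6, -0.8]
grip_width: -0.001
```

```bash
python3 l.py 0,.045 0.1,.026 0.3,.024 0.6,.024
```

```text
t 17.57 pos [ 0.5081 -0.1439  0.05  ] f [-0.8  0.6 -0.8] g -0.001
[[-0.025, -0.4, 0.916], [0.01, 0.917, 0.4], [-1.0, 0.019, -0.02]]
rel X,Y mm -81.5 -45.1
0,.045 [ 0.514 -0.145] [-0.82 -0.35  0.52]
0.1,.026 [ 0.518 -0.119] [-0.8   1.96  1.87]
0.3,.024 [ 0.52  -0.101] [-0.79  3.49  2.76]
0.6,.024 [ 0.528 -0.079] [-0.79  5.21  4.37]
```

Raise to about z .058, then push along the arc.

send_rows(
  rows=[
    {"fingers":0,"offset":[-0.8,0,0.3],"yaw":0},
    {"fingers":0,"offset":[0,1.0,0.9],"yaw":0},
    {"fingers":0,"offset":[0,1.0,0.9],"yaw":0},
    {"fingers":0,"offset":[0,1.2,0.8],"yaw":0},
  ],
)

```text
t: 17.9
ee_pos: [0.5229, -0.1043, 0.059]
eef_rot: [-0.308, 1.573, 0.331]
ft_force: [-0.3, -3.5, -2.1]
grip_width: -0.002
```

```bash
python3 l.py 0.3,.024 0.6,.024 .9,.023; python3 -c "
from h import *
shot('wrist','w22.png')"
```

```text
t 17.9 pos [ 0.5229 -0.1043  0.059 ] f [-0.3 -3.5 -2.1] g -0.002
[[-0.028, -0.395, 0.918], [0.009, 0.919, 0.395], [-1.0, 0.019, -0.022]]
rel X,Y mm -74.9 -3.3
0.3,.024 [ 0.52  -0.101] [ 0.11  0.43 -0.17]
0.6,.024 [ 0.528 -0.079] [0.11 2.15 1.43]
.9,.023 [ 0.543 -0.06 ] [0.09 3.33 3.57]
```

View pics/w22.png

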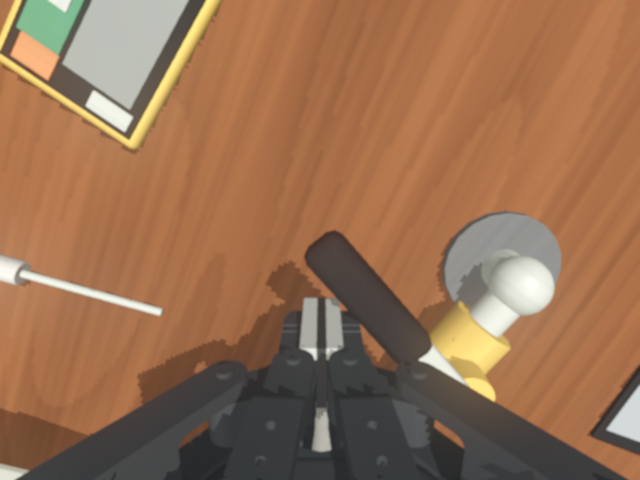

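The fingers are touching the grip's side. I'll continue along the arc.

send_rows(
  rows=[
    {"fingers":0,"offset":[0,1.1,0.7],"yaw":0},
    {"fingers":0,"offset":[0,1.1,0.7],"yaw":0},
    {"fingers":0,"offset":[0,0.7,1.0],"yaw":0},
    {"fingers":0,"offset":[0,0.5,1.1],"yaw":0},
  ],
)

```text
t: 18.28
ee_pos: [0.5461, -0.0565, 0.0651]
eef_rot: [-0.316, 1.566, 0.327]
ft_force: [-2.6, -3.5, 0.1]
grip_width: 0.004
```

```bash
python3 l.py .9,.024 1.2,.024 1.4,.024 1.571,.024
```

```text
t 18.28 pos [ 0.5461 -0.0565  0.0651] f [-2.6 -3.5  0.1] g 0.004
[[-0.02, -0.398, 0.917], [0.003, 0.917, 0.398], [-1.0, 0.011, -0.017]]
rel X,Y mm -61.8 48.1
.9,.024 [ 0.542 -0.06 ] [ 0.72 -0.15 -0.53]
1.2,.024 [ 0.561 -0.046] [0.68 0.36 1.76]
1.4,.024 [ 0.575 -0.04 ] [0.66 0.32 3.34]
1.571,.024 [ 0.588 -0.038] [0.63 0.03 4.65]
```

send_rows(
  rows=[
    {"fingers":0,"offset":[0.4,0.2,0.9],"yaw":0},
    {"fingers":0,"offset":[0.3,0.2,0.9],"yaw":0},
    {"fingers":0,"offset":[0.1,0,0.9],"yaw":0},
  ],
)

```text
t: 18.53
ee_pos: [0.5718, -0.0389, 0.058]
eef_rot: [-0.317, 1.565, 0.329]
ft_force: [-2.8, -1.8, 0.9]
grip_width: 0.002
```

```bash
python3 l.py 1.4,.024 1.571,.024 1.571,.02
```

```text
t 18.53 pos [ 0.5718 -0.0389  0.058 ] f [-2.8 -1.8  0.9] g 0.002
[[-0.019, -0.399, 0.917], [0.004, 0.917, 0.399], [-1.0, 0.011, -0.016]]
rel X,Y mm -40.1 70.5
1.4,.024 [ 0.575 -0.04 ] [-0.01 -0.27  0.27]
1.571,.024 [ 0.588 -0.038] [-0.03 -0.56  1.58]
1.571,.02 [ 0.592 -0.038] [-0.04 -0.79  1.91]
```

send_rows(
  rows=[
    {"fingers":0,"offset":[0,-0.2,0.7],"yaw":0},
    {"fingers":0,"offset":[0,-0.3,0.7],"yaw":0},
  ],
)

```text
t: 18.7
ee_pos: [0.5876, -0.0363, 0.0566]
eef_rot: [-0.317, 1.567, 0.331]
ft_force: [-2.4, -1.1, 1.0]
grip_width: -0.004
```

```bash
python3 l.py 1.571,.02; python3 -c "
from h import *
shot('wrist','w23.png')"
```

```text
t 18.7 pos [ 0.5876 -0.0363  0.0566] f [-2.4 -1.1  1. ] g -0.004
[[-0.022, -0.4, 0.916], [0.005, 0.916, 0.4], [-1.0, 0.013, -0.018]]
rel X,Y mm -25.1 76.3
1.571,.02 [ 0.592 -0.038] [-0.15 -0.39  0.35]
```

View pics/w23.png

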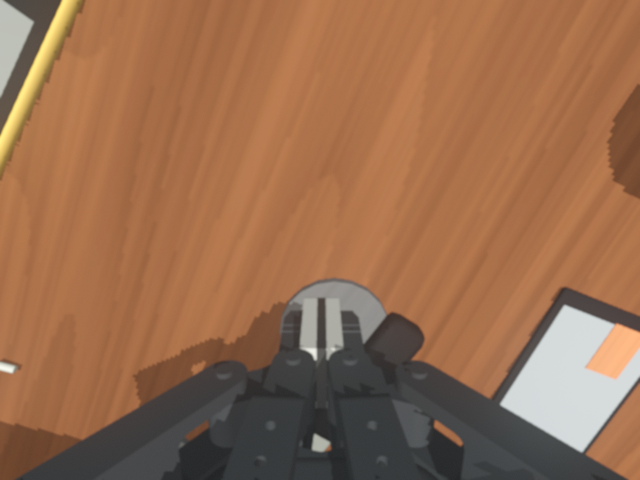

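No stop yet: the force is still only about 2.6 N. I'll push on gently, mainly along X of the mouth's frame.

send_rows(
  rows=[
    {"fingers":0,"offset":[0,-0.3,0.4],"yaw":0},
  ],
)

```text
t: 18.83
ee_pos: [0.5917, -0.0366, 0.056]
eef_rot: [-0.314, 1.572, 0.334]
ft_force: [-21.8, 2.9, 15.7]
grip_width: 0.002
```

send_rows(
  rows=[
    {"fingers":0,"offset":[0,-0.2,0.35],"yaw":0},
  ],
)

```text
t: 18.92
ee_pos: [0.5913, -0.0361, 0.0552]
eef_rot: [-0.311, 1.584, 0.339]
ft_force: [-15.0, 2.4, 11.4]
grip_width: -0.0
```

send_rows(
  rows=[
    {"fingers":0,"offset":[0,-0.2,0.35],"yaw":0},
  ],
)

```text
t: 19.0
ee_pos: [0.591, -0.0356, 0.0544]
eef_rot: [-0.307, 1.594, 0.343]
ft_force: [-12.6, 1.5, 9.1]
grip_width: 0.002
```

```bash
python3 l.py 1.571,.02
```

```text
t 19.0 pos [ 0.591  -0.0356  0.0544] f [-12.6   1.5   9.1] g 0.002
[[-0.051, -0.4, 0.915], [0.012, 0.916, 0.401], [-0.999, 0.032, -0.042]]
rel X,Y mm -22.0 77.6
1.571,.02 [ 0.592 -0.038] [-0.37 -0.31 -0.  ]
```

The stop is reached: a firm 15–22 N and no further movement. I'll back off, rise and look.

send_rows(
  rows=[
    {"fingers":0,"offset":[0,0.6,-0.9],"yaw":0},
    {"fingers":0,"offset":[0,1.2,-1.8],"yaw":0},
    {"fingers":0,"offset":[-2.5,0,0],"yaw":0},
    {"fingers":0,"offset":[-3.5,-1,0],"yaw":0},
    {"fingers":0,"offset":[-3.5,-2,0],"yaw":0},
    {"fingers":0,"offset":[-3.5,-2,0],"yaw":0},
    {"fingers":0,"offset":[-3,-1,0],"yaw":0},
    {"fingers":0,"offset":[0,0,0],"yaw":0},
  ],
)

```text
t: 19.67
ee_pos: [0.5899, -0.0883, 0.2139]
eef_rot: [-0.299, 1.6, 0.349]
ft_force: [0.9, 0.2, 1.7]
grip_width: -0.004
```

```bash
python3 -c "
from h import *
import pickle
s,M=st();im,P=shot('wrist','w24.png');pickle.dump(P,open('w24.pkl','wb'))
shot('scene','s24.png');shot('top','t24.png')
A=np.array([.597,-.116]);Y=np.array([.2,.98])
print(proj(P,[np.r_[A,.085],np.r_[A+.075*Y,.077],np.r_[A+.1*Y,.077]]))
cv2.imwrite('pics/c24.png',cv2.resize(cv2.imread('pics/s24.png')[150:300,200:350],(600,600),interpolation=cv2.INTER_CUBIC))
cv2.imwrite('pics/d24.png',cv2.resize(cv2.imread('pics/t24.png')[200:360,330:550],(770,560),interpolation=cv2.INTER_CUBIC))
"
```

```text
t 19.67 pos [ 0.5899 -0.0883  0.2139] f [0.9 0.2 1.7] g -0.004
[[-0.059, -0.397, 0.916], [0.02, 0.917, 0.399], [-0.998, 0.042, -0.046]]
[[322.60892041 269.28605004]
 [385.05211919 183.31335126]
 [407.60165503 153.41029366]]
```

View pics/w24.png

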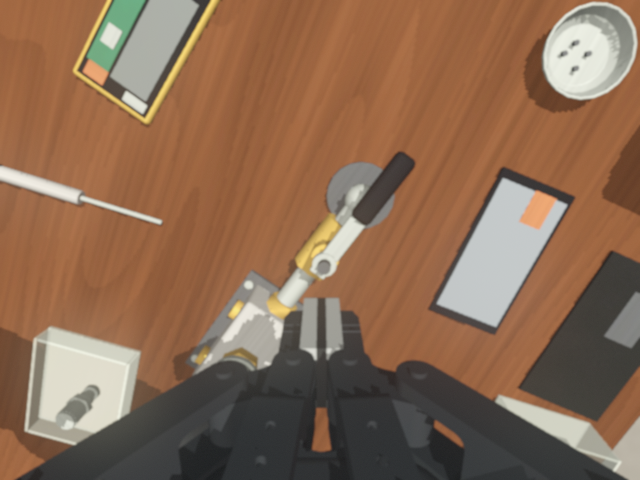

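View pics/c24.png

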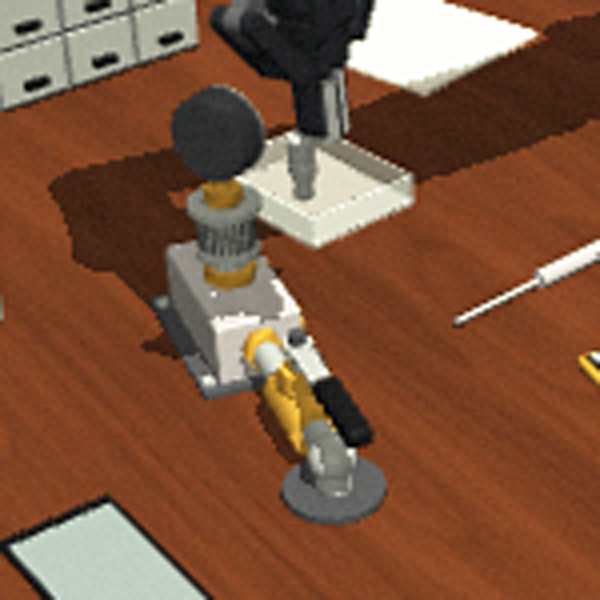

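View pics/d24.png

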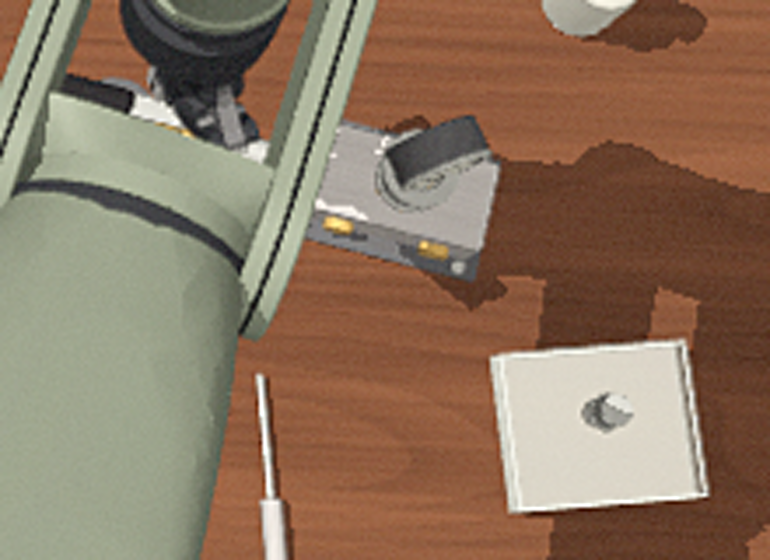

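```bash
python3 -c "
from h import *
import pickle
P=pickle.load(open('w24.pkl','rb'))
im=cv2.imread('pics/w24.png');cv2.imwrite('pics/c25.png',cv2.resize(im[140:300,250:430],(675,600),interpolation=cv2.INTER_CUBIC))
m=np.array([.5707,-.2438])
for p,z in [((322.5,267),.083),((322.5,267),.078),((404,160),.074),((367,220),.074)]:
  q=atz(P,p,z)[:2];print(q.round(4),np.degrees(np.arctan2(*(q-m)[::-1])).round(2),np.linalg.norm(q-m).round(4))
"
```

```text
[ 0.5964 -0.1151] 78.69 0.1312
[ 0.597  -0.1169] 78.3 0.1296
[ 0.6173 -0.023 ] 78.08 0.2257
[ 0.6123 -0.0719] 76.4 0.1769
```

View pics/c25.png

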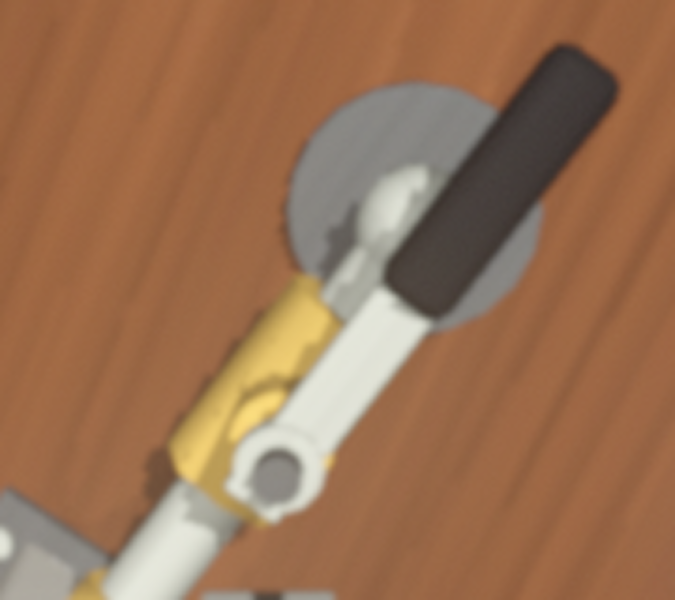

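```bash
python3 -c "
from h import *
import pickle
P=pickle.load(open('w24.pkl','rb'))
f=lambda x,y,z:atz(P,(250+x/3.75,140+y/3.75),z)[:2]
a=f(277,472,.078);b=f(412,300,.077);c=f(593,65,.077);m=np.array([.5707,-.2438])
g=lambda d:np.degrees(np.arctan2(d[1],d[0])).round(2)
print(a,b,c,'grip',g(c-b),'axis-end',g(c-a),'coupler-axis',g(a-m))
# pipe edges near z=.04: brass body left edge / right edge
"
```

```text
[ 0.59754371 -0.11565842] [ 0.60715897 -0.07340656] [ 0.61851773 -0.0202015 ] grip 77.95 axis-end 77.61 coupler-axis 78.17
```

```bash
python3 -c "
from h import *
st();print(env.finish_job())"
```

```text
t 19.82 pos [ 0.5844 -0.0851  0.2061] f [0.3 0.4 0. ] g -0.001
[[-0.073, -0.398, 0.915], [0.025, 0.916, 0.4], [-0.997, 0.052, -0.057]]
the job is handed in; nothing more can be done
None
```

The job is handed in, at about 20 s of the 72 s. The blanking plug is in the tray, the gauge is locked in the coupler and the air valve is open.

- **Blanking plug:** I pressed the sleeve down to its stop, lifted the released plug out and set it in the clear tray. It still stood upright there in the last pictures.
- **Gauge:** I pushed it home until 31 N moved it no further. The scene pictures showed the sleeve back at its starting height before I touched the valve.
- **Valve:** I pushed the lever until it came up firmly against its stop at 15–22 N. Measured from the last wrist picture, it lies within about 0.5° of the pipe's direction. That is about as fine as I could measure, so the picture alone does not prove the last half degree.
- **Left alone:** The blow nozzle stood in its block when I last had it in view, after lifting the gauge out. Nothing else looked moved in the pictures I checked.

**What went wrong:** on the first approach the tool drifted sideways and one finger pressed on the plug's head with about 40 N. I backed off at once; nothing looked displaced, and every later step worked. The tool also drifted and tilted a little during long moves, so I corrected it from measurements before each grasp and fit.

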